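# Load and press caps in a sprung jig at the assembly bench

## Robot

A 6-joint arm with a two-finger parallel gripper is mounted at the origin on the work surface. World frame = base frame: x ahead of the robot, y to its left, z up, the work surface at z = 0. Lengths are in mm, angles in rad, forces in N, time in s.
With the tool pointing down it reaches from about 275 to 750 mm from the base axis. Payload 10.2 kg.
Tool frame: the origin (TCP) lies at the centre of the arm's flange, where the gripper is bolted on; the fingertips stand 173 mm ahead of it and the grasp point (between the pads) lies 155 mm ahead of it; z points along the fingers, y is the line along which they close (so a half turn about z gives the same grasp; the last joint's range is limited). The gripper opens to 85 mm and grips with 20 to 120 N. Pads are 22 mm wide; open, the fingers measure 114 mm over their backs; the gripper's body (76 mm by 85 mm) begins 54 mm behind the grasp point. The pads swing forward as they close: fully open they stand 13 mm farther back than shut.
Start: joints at [0.953, 0.313, 1.498, -0, 1.331, -0.223], TCP at [201.941, 484.616, 404.694] pointing down, gripper open.
Joint ranges: [-2.94, 2.94], [-0.97, 2.17], [0.19, 2.56], [-1.23, 4.37], [0.02, 3.11], [-2.88, 2.88]. Speed limits (rad/s): [2.39, 2.39, 3.01, 3.14, 3.14, 3.14].

## Interface

Orientations are given as a unit quaternion [w, x, y, z].
In Python, from rig import status, capture, camera_info, ticket gives the robot as it stands.
- The arm moves only by the shell command python3 -m crank 'ROWS' [FORCE]. ROWS is JSON, a list of rows, each a list of 7 numbers: the shift along the tool's x, y, z as a fraction of full scale, then the turn, a rotation vector about the tool's x, y, z as a fraction of full scale, then the closure, from 0 (fully open) to 1 (shut). A call has 1 to 12 rows; each row is the pose to reach, as a shift and turn from the pose commanded when the call began, along the tool's axes at that moment; what a row does not reach only later rows make up. Full scale, the value 1, is 0.1 m for a shift and 45 degrees for a turn. A row lasts 1/10 s, in which the tool goes at most 50 mm and 8.59 degrees, less where a joint would pass 70% of its speed; a pose out of reach is approached as far as the arm can. A call with a number of a shift or a turn outside -1 to 1 is refused whole. A call with a gripper value outside its range is refused whole. The fingers move at their own pace and stop on an object; FORCE is the grip in N (left out, the last holds). Time passes only in rows, so rows that repeat a pose let the fingers close. It gives the time, the measured TCP pose, the force, the opening and the grip force at its end, in the units of the state.
- status.sense(): the state, without advancing time (a new reading comes with each control period).
- capture(name): name is "scene" or "side" or "wrist"; returns (picture, depth): 384x512x3 uint8, red, green, blue; 384x512 float32, mm along the optical axis (not along the pixel's ray), 0 where there is no reading.
- camera_info(name): a dict with "K" (3x3 intrinsics, pixels), "D" ([k1, k2, p1, p2, k3] as OpenCV has them; the pictures are not rectified), "camera_from_world" (4x4, takes a point from world to camera coordinates). Camera axes: x right, y up, looking along -z (the intrinsics and any distortion apply to the point x, -y, -z); pixel columns grow to the right and rows downward; lengths in mm; the calibration is good to about 2 mm. A picture is of the moment at which its call begins: read the wrist's pose just before it. camera_info takes no time and is no camera call; for the wrist camera it gives the pose at the moment of the call.
- ticket.finish_job(): hands the job in; it is judged then, once.
The state is a dict: "time_s": time; "joints": joint angles; "dq": joint speeds; "tau": joint torques, N m; "eef_pos": TCP position; "ee_rot": TCP orientation; "force": force on the tool from outside, world axes, zero at the start; "wrist_torque": the same for the moment, N m; "grip_width": opening from 0.0 (shut) to 1.0 (fully open); "grip_force": force on a finger pad.
Only numpy, scipy, OpenCV 4.12 (cv2) and the standard library are available. Lean on these libraries where they do the work, as an engineer would, in place of code of your own. Each camera call takes 0.05 s, during which the arm holds its last target. There are 200 camera calls.

## Task

Lift the empty upper tray off the tray pile and set it down flat on the green mat, lined up with it, then take every black cap out of the lower tray and lay each flat in the middle of a sprung plate of its own on the blue jig, without pushing the plates down. Only when all the caps are loaded and let go, take the red-handled tamper by its handle and press each cap squarely down with it until its plate has gone fully down and stays there level. Finish with the tamper standing upright on its yellow pad and the upper tray nested back on the empty lower tray, and leave the blue bin, the bottle and the carton alone.

Things in the scene. Friction and masses are not known exactly. Their poses are not given: they have to be found in the camera images.
- lower_tray: open plywood tray, fixed, 252 (its x) x 146 (its y) x 42 mm high, walls and floor 8 mm thick; origin at the centre of its underside. The caps lie flat on its floor in one row along its x axis, about 78 mm apart. It is the bottom of the tray pile.
- top_tray: loose empty brown tray, 0.4 kg, 252 (x) x 146 (y) mm, nested on the lower tray, same heading; origin at the centre of its underside. A 6 mm deep board (226 x 120, its lowest part) nests in the lower tray: lift straight up; nested, its origin is 36 mm above the lower one's. Walls 34 mm high. Orange bar over its middle, 154 (x) x 20 mm (y), 54 to 78 mm above the origin: pinch across y.
- cap1: loose black disc with a steel ring inlay, the same both ways up, 60 mm diameter, 24 mm high, about 0.15 kg; origin at the centre of the disc. Starts lying flat on the lower tray's floor (origin 20 mm above the tray's), hidden until the upper tray is lifted. Two or three of the caps exist.
- cap2: loose black disc with a steel ring inlay, the same both ways up, 60 mm diameter, 24 mm high, about 0.15 kg; origin at the centre of the disc. Starts lying flat on the lower tray's floor (origin 20 mm above the tray's), hidden until the upper tray is lifted. Two or three of the caps exist.
- cap3: loose black disc with a steel ring inlay, the same both ways up, 60 mm diameter, 24 mm high, about 0.15 kg; origin at the centre of the disc. Starts lying flat on the lower tray's floor (origin 20 mm above the tray's), hidden until the upper tray is lifted. Two or three of the caps exist.
- jig: fixed blue block, 280 (x) x 110 (y) x 40 mm high, origin at the centre of its underside; three sprung round plates along its x axis at x = -85 (a), 0 (b) and +85 mm (c).
- plate_a_top (a point): centre of the upper face of round aluminium plate a of the jig (80 mm diameter, 8 mm thick): 56 mm above the jig's underside when up, 42 mm when fully down; z is its normal. Pressed with a slanting tamper it tips (up to 0.12 rad) and stays so; pressing it squarely again levels it.
- plate_b_top (a point): centre of the upper face of round aluminium plate b of the jig (80 mm diameter, 8 mm thick): 56 mm above the jig's underside when up, 42 mm when fully down; z is its normal. Pressed with a slanting tamper it tips (up to 0.12 rad) and stays so; pressing it squarely again levels it.
- plate_c_top (a point): centre of the upper face of round aluminium plate c of the jig (80 mm diameter, 8 mm thick): 56 mm above the jig's underside when up, 42 mm when fully down; z is its normal. Pressed with a slanting tamper it tips (up to 0.12 rad) and stays so; pressing it squarely again levels it.
- plate_a (a joint): travel of plate a in m: 0 up, 0.014 fully down on its stop. A spring with a drag clutch: it takes about 8 to 15 N to push it down, and it stays where it is left and does not come up again by itself.
- plate_b (a joint): travel of plate b in m: 0 up, 0.014 fully down on its stop. A spring with a drag clutch: it takes about 8 to 15 N to push it down, and it stays where it is left and does not come up again by itself.
- plate_c (a joint): travel of plate c in m: 0 up, 0.014 fully down on its stop. A spring with a drag clutch: it takes about 8 to 15 N to push it down, and it stays where it is left and does not come up again by itself.
- mat: thin green mat, fixed, 290 (x) x 176 (y) x 3 mm, where the upper tray is set down meanwhile (long side along long side); origin at the centre of its underside.
- pad: thin yellow round pad, fixed, 120 mm diameter, 3 mm high, the tamper's place; origin at the centre of its underside.
- tamper: loose hand tamper, about 0.45 kg, standing upright on the yellow pad: flat steel foot of 64 mm diameter and 14 mm height, thin neck, and a red square handle 30 x 30 mm from 30 to 90 mm above the foot's underside, its sides along x and y; origin at the centre of the foot's underside.
- bin: bystander: loose blue open bin, 90 x 120 x 60 mm, origin at the centre of its underside; leave alone.
- bottle: bystander: white bottle with a red cap, 54 mm diameter, 130 mm high, origin at the centre of its underside; leave alone.
- carton: bystander: cardboard box, 80 x 120 x 55 mm, origin at the centre of its underside; leave alone.
There are look-alikes about, which are no part of the job. Leave any turquoise look-alike of the tamper alone.

How it is judged:
By the outcome, as a careful person would: the job done as asked, in the order asked, and still so for the second after the job is handed in, with the robot touching nothing.
Of cap1, cap2, cap3 only 2 to 3 are there at a start; the rules pass over those that are not, and their reading is None.
At some moment in a run one of tamper may be knocked a few centimetres aside while the robot is not near it.
Once in a run the grip may slacken for a moment while it holds something.
It also fails if it takes over 210 s, if anything falls off the work surface, if the arm or the gripper's body presses on something with over 40 N, if the wrist force passes 120 N, or if a joint passes its speed limit or range.

## Working session

There is one attempt and no reset: what is moved stays moved. The work goes in short steps, Python scripts to look and compute and a shell command to move; the robot and the scene stay as the last step left them, time stands still between calls to the robot, and variables do not carry over. Pictures are saved under pics/ and viewed, at most 14 in all, crops included, and the job is handed in when it is done.

```bash
ls; mkdir -p pics; cat > h.py <<'E'
import numpy as np, cv2
from rig import status, capture, camera_info, ticket
def info(n):
    c=camera_info(n); return np.array(c["K"],float),np.array(c["D"],float),np.array(c["camera_from_world"],float)
def shot(n,f=None):
    i=info(n); im,d=capture(n)
    if f: cv2.imwrite(f"pics/{f}.png",im[...,::-1]); np.savez(f"pics/{f}.npz",im=im,d=d,K=i[0],D=i[1],T=i[2])
    return im,d,i
def load(f):
    z=np.load(f"pics/{f}.npz"); return z['im'],z['d'],(z['K'],z['D'],z['T'])
def cloud(d,i):
    "world xyz per pixel"
    K,D,T=i; h,w=d.shape
    u,v=np.meshgrid(np.arange(w),np.arange(h))
    p=cv2.undistortPoints(np.stack([u,v],-1).reshape(-1,1,2).astype(float),K,D).reshape(h,w,2)
    c=np.stack([p[...,0]*d,-p[...,1]*d,-d],-1)-T[:3,3]
    P=c@T[:3,:3]; P[d==0]=np.nan
    return P
def ray(px,i):
    K,D,T=i; p=cv2.undistortPoints(np.array(px,float).reshape(-1,1,2),K,D).reshape(-1,2)
    r=np.c_[p[:,0],-p[:,1],-np.ones(len(p))]@T[:3,:3]
    return -T[:3,:3].T@T[:3,3], r
def onz(px,z,i):
    o,r=ray(px,i); return o+r*((z-o[2])/r[:,2])[:,None]
def R(q): 
    from scipy.spatial.transform import Rotation as Q
    return Q.from_quat([q[1],q[2],q[3],q[0]]).as_matrix()
def go(x,y,z,yaw=None):
    "print shift (units of .1m) and turn (units of 45deg) to take the TCP to x,y,z with tool y axis at yaw, tool down"
    from scipy.spatial.transform import Rotation as Q
    s=status.sense(); M=R(s["ee_rot"]); 
    sh=M.T@(np.array([x,y,z])-s["eef_pos"])/100
    if yaw is None: yaw=np.arctan2(M[1,1],M[0,1])
    best=None
    for k in (0,1):
        a=yaw+k*np.pi; Y=np.array([np.cos(a),np.sin(a),0]); Z=np.array([0,0,-1.]); X=np.cross(Y,Z)
        v=Q.from_matrix(M.T@np.c_[X,Y,Z]).as_rotvec()/(np.pi/4)
        if best is None or abs(v).max()<abs(best).max(): best=v
    print("shift",sh.round(4),"turn",best.round(4),"t",round(s["time_s"],1))
E
python3 - <<'E'
from h import *
s=status.sense(); print(s)
print(R(s["ee_rot"]).round(3))
a=shot("scene","sc0"); b=shot("side","si0"); shot("wrist","w0")
for n in("scene","side","wrist"):
    K,D,T=info(n); print(n,K[0,0],D,(-T[:3,:3].T@T[:3,3]).round(0))
cv2.imwrite("pics/all0.png",cv2.resize(np.hstack([a[0],b[0]])[...,::-1],(800,300)))
E
```

```text
pics
{'time_s': 0.0, 'joints': array([ 9.52620027e-01,  3.13445274e-01,  1.49846705e+00, -1.18390096e-05,
        1.33101124e+00, -2.23402720e-01]), 'dq': array([-5.04094518e-04,  3.05128401e-07, -4.40707571e-05, -1.53750983e-03,
        1.22848062e-03,  7.30477198e-04]), 'tau': array([ 3.33399857e-04, -4.12242472e+01, -2.59751701e+01, -7.44745262e-05,
        4.06633975e-03, -2.78729300e-05]), 'eef_pos': array([201.90043279, 484.57453923, 404.12606804]), 'ee_rot': array([-2.66578182e-04,  1.96106110e-01,  9.80582455e-01, -6.09753614e-04]), 'force': array([-0.31668495,  0.21335227, -0.54757594]), 'wrist_torque': array([-0.03921467,  0.0169584 , -0.02720465]), 'grip_force': 0.0, 'grip_width': 0.9946693568606206}
[[-0.923  0.385 -0.001]
 [ 0.385  0.923 -0.001]
 [ 0.    -0.001 -1.   ]]
scene 386.30296564103236 [-0.13162355  0.          0.          0.          0.        ] [1091.  134.  914.]
side 369.91995293040765 [0.00633876 0.         0.         0.         0.        ] [ 203. -795.  754.]
wrist 282.18183783498813 [0.00357801 0.         0.         0.         0.        ] [126. 516. 373.]
```

View pics/sc0.png

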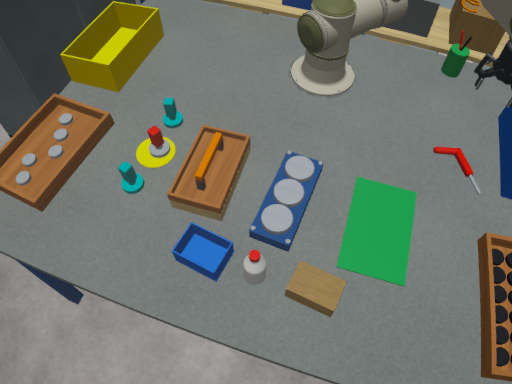

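View pics/si0.png

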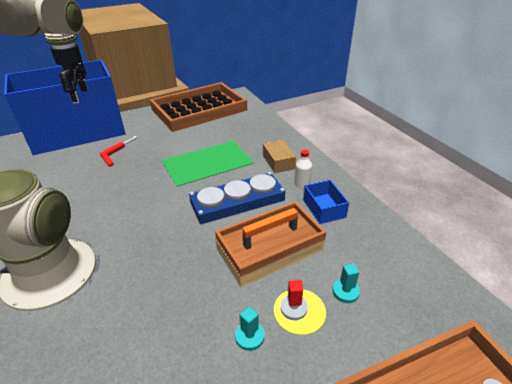

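Scene picture: the tray pile with the orange bar is at (209,160), the jig at (287,198), the mat at (377,228), and the red tamper on its yellow pad at (156,145). There are turquoise look-alikes at (172,112) and (130,178). The trays at (55,150) and (500,310) have no bar, so they are look-alikes too. I'll measure by colour and depth in both views.

```bash
cat >> h.py <<'E'
def box(P,m):
    p=P[m]; p=p[~np.isnan(p).any(1)]
    (c,wh,a)=cv2.minAreaRect(p[:,:2].astype(np.float32)); 
    if wh[0]<wh[1]: wh=wh[::-1]; a+=90
    return np.round(c,1),np.round(wh,1),round((a+90)%180-90,2),p[:,2].round(1),len(p)
def hsv(im): return [c.astype(int) for c in cv2.split(cv2.cvtColor(im,cv2.COLOR_RGB2HSV))]
E
python3 - <<'E'
from h import *
for f in("sc0","si0"):
    im,d,i=load(f); P=cloud(d,i); H,S,V=hsv(im); z=P[...,2]; x,y=P[...,0],P[...,1]
    reg=(x>150)&(x<800)&(abs(y)<600)
    def rep(n,m,er=0):
        m=(m&reg).astype(np.uint8)
        if er: m=cv2.erode(m,np.ones((3,3)))
        n_,L,st,_=cv2.connectedComponentsWithStats(m)
        for k in range(1,n_):
            if st[k,4]>25:
                b=box(P,L==k); print(f,n,b[0],b[1],b[2],"z",np.percentile(b[3],[5,50,95]),b[4])
    rep("orange",(H>8)&(H<22)&(S>200)&(V>150)&(z>85))
    rep("green",(H>50)&(H<75)&(S>150)&(z<15))
    rep("yellow",(H>24)&(H<34)&(S>150)&(z<15))
    rep("red",((H<6)|(H>174))&(S>150)&(z>82)&(z<105))
    rep("plate",(S<60)&(V>130)&(z>45)&(z<65))
    rep("jig",(H>105)&(H<122)&(S>120)&(z>33)&(z<48))
    rep("turq",(H>80)&(H<98)&(S>120)&(z>5))
    rep("bin",(H>105)&(H<122)&(S>120)&(z>50)&(z<75))
    rep("rim",(H>5)&(H<20)&(S>90)&(z>62)&(z<76))
E
```

```text
sc0 orange [ 543.1 -189.4] [155.2  19.4] 1.87 z [110.855 113.4   115.8  ] 332
sc0 green [544.  292.9] [290.8 175.6] 1.36 z [0.1 2.8 5.6] 6072
sc0 yellow [ 515.3 -389.6] [117.  116.6] -67.75 z [-1.43  1.4   4.4 ] 595
sc0 red [ 505.4 -378.7] [31.7 28.2] 69.33 z [83.46 90.4  94.06] 97
sc0 plate [463.9  40.5] [77.5 77.5] -73.98 z [52.9 55.8 58.4] 530
sc0 plate [548.6  35.9] [77.6 76.8] 18.36 z [52.7  55.3  57.92] 597
sc0 plate [634.2  30.1] [78.6 78.5] -39.73 z [51.8 54.4 56.8] 681
sc0 jig [550.   36.1] [279.7 107.8] -3.64 z [36.3 39.5 42.2] 1341
sc0 jig [ 740.3 -131.1] [131.3  63.4] -63.01 z [34.27 40.4  47.33] 158
sc0 jig [770.2 -52.8] [55.6  1.7] -8.57 z [34.31 41.   46.71] 35
sc0 turq [ 384.9 -391.9] [61.8 59.5] -42.73 z [ 9.46 21.6  88.94] 393
sc0 turq [ 642.8 -392.7] [61.5 53.1] -40.35 z [10.35 20.3  89.  ] 491
sc0 bin [ 766.9 -113.4] [122.7  81.2] 82.66 z [51.8 57.8 61.3] 251
sc0 rim [ 543.3 -189.8] [252.9 148. ] 2.33 z [63.2 68.7 71.8] 921
si0 orange [ 537.9 -200.4] [149.   16.3] -4.14 z [108.2 111.6 115.1] 101
si0 green [540.6 287.5] [286.8 175.5] 1.44 z [2.6   5.2   7.645] 2092
si0 yellow [ 510.2 -393.2] [116. 114.] 61.07 z [2.4 4.8 6.9] 1041
si0 red [ 499.1 -383.4] [29.3 28.6] 61.1 z [85.15  93.8   96.325] 176
si0 plate [769.6  -1.4] [39.9 15.1] -18.88 z [45.33 54.7  63.49] 63
si0 plate [587.7  32.5] [162.3  82.2] -3.77 z [53.545 57.    59.4  ] 690
si0 plate [461.2  40.2] [80.7 77.8] 71.49 z [54.5 57.7 60. ] 381
si0 jig [544.5  30.9] [278.9 107.6] -3.98 z [34.6 41.3 43.8] 729
si0 jig [773.5 -58.6] [52.8  7. ] -8.55 z [34.325 41.1   47.6  ] 58
si0 jig [ 736.5 -134.8] [140.7  66.7] -61.85 z [34.3   40.65  47.345] 172
si0 turq [ 633.6 -401.3] [61.9 52.8] -48.72 z [10.62 25.8  91.88] 725
si0 turq [ 375.9 -402.7] [61.1 53.7] -24.11 z [11.165 18.    92.2  ] 874
si0 bin [ 765.2 -116.6] [121.2  85.8] 82.07 z [51.025 57.75  63.075] 246
si0 rim [ 539.8 -191.1] [253.2 148.4] 1.89 z [62.955 70.6   73.5  ] 1172
```

```bash
C="python3 -m crank"
$C '[[-1,-1,0,0,0,-0.549,0],[-1,-1,0,0,0,-0.549,0],[-1,-1,0,0,0,-0.549,0],[-1,-1,0,0,0,-0.549,0],[-1,-1,0,0,0,-0.549,0]]'
$C '[[-0.44,-0.92,0,0,0,0,0],[-0.44,-0.92,0,0,0,0,0],[-0.44,-0.92,0,0,0,0,0]]'
$C '[[-0.44,-0.92,0,0,0,0,0],[-0.44,-0.92,0,0,0,0,0],[-0.44,-0.92,0,0,0,0,0]]'
$C '[[-0.44,-0.92,0,0,0,0,0],[-0.44,-0.92,0,0,0,0,0],[-0.44,-0.92,0,0,0,0,0]]' | tail -c 200
$C '[[-0.44,-0.92,0,0,0,0,0],[-0.44,-0.92,0,0,0,0,0],[-0.44,-0.92,0,0,0,0,0]]' | tail -c 200
$C '[[-0.44,-0.92,0,0,0,0,0],[-0.44,-0.92,0,0,0,0,0],[-0.44,-0.92,0,0,0,0,0]]' | tail -c 200
$C '[[-0.44,-0.92,0,0,0,0,0],[-0.44,-0.92,0,0,0,0,0],[-0.44,-0.92,0,0,0,0,0],[-0.44,-0.92,0,0,0,0,0],[-0.44,-0.92,0,0,0,0,0]]'
cat >> h.py <<'E'
def rep(P,m,n,lo=25):
    N,L,st,_=cv2.connectedComponentsWithStats(m.astype(np.uint8))
    for k in range(1,N):
        if st[k,4]>lo:
            b=box(P,L==k); print(n,b[0],b[1],b[2],"z",np.percentile(b[3],[5,50,95]),b[4])
E
python3 - <<'E'
from h import *
s=status.sense(); print(s["joints"].round(2),s["eef_pos"])
im,d,i=shot("wrist","w1"); P=cloud(d,i); H,S,V=hsv(im); z=P[...,2]
rep(P,(H>8)&(H<22)&(S>200)&(V>150)&(z>105),"orange")
rep(P,(H>5)&(H<20)&(S>90)&(z>62)&(z<76),"rim")
go(541.5,-190.4,257,np.deg2rad(92.1))
E
```

```text
time_s: 0.65
eef_pos: [256.2, 352.9, 404.8]
ee_rot: [0.0, -0.017, 1.0, 0.0]
force: [0.5, 1.1, -0.3]
grip_width: 1.0
grip_force: 0.0
time_s: 0.95
eef_pos: [304.9, 261.0, 404.6]
ee_rot: [0.0, -0.015, 1.0, -0.0]
force: [-0.2, 0.3, 0.9]
grip_width: 0.999
grip_force: 0.0
time_s: 1.25
eef_pos: [352.4, 170.6, 404.7]
ee_rot: [0.0, -0.015, 1.0, -0.0]
force: [-0.9, 1.5, 0.6]
grip_width: 1.001
grip_force: 0.0
time_s: 1.55
eef_pos: [399.7, 80.5, 404.5]
ee_rot: [0.0, -0.016, 1.0, -0.0]
force: [0.5, 0.5, -0.1]
grip_width: 1.003
grip_force: 0.0
time_s: 1.85
eef_pos: [446.9, -9.4, 404.3]
ee_rot: [-0.0, -0.016, 1.0, -0.0]
force: [0.4, 0.8, -0.5]
grip_width: 0.997
grip_force: 0.0
time_s: 2.15
eef_pos: [494.3, -99.5, 403.9]
ee_rot: [-0.0, -0.017, 1.0, -0.0]
force: [0.3, 1.1, 0.6]
grip_width: 1.0
grip_force: 0.0
time_s: 2.65
eef_pos: [539.8, -185.9, 404.8]
ee_rot: [-0.0, -0.019, 1.0, 0.0]
force: [-0.2, 1.7, -0.1]
grip_width: 0.999
grip_force: 0.0
[-0.54  0.41  1.35  0.    1.37 -2.15] [ 539.80746609 -185.90519577  404.75439655]
rim [ 541.6 -192.1] [251.  145.9] 2.14 z [64.  69.7 71. ] 5913
shift [-0.0162 -0.0451  1.4801] turn [0.0005 0.0001 0.0021] t 2.7
```

View pics/w1.png

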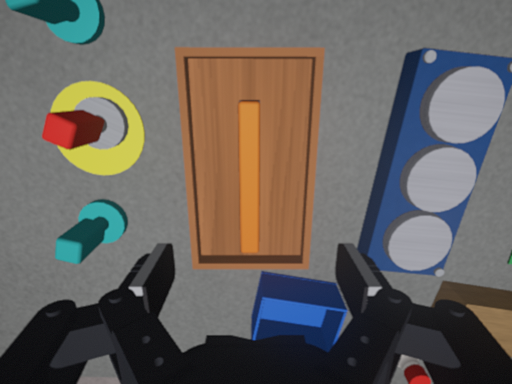

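The wrist view shows the bar at (250,177), centred in the brown tray, with the red tamper on its pad at (75,128) and the turquoise ones at (75,15) and (88,232). Next I'll measure the bar, plates, pad and tamper from here.

```bash
python3 - <<'E'
from h import *
im,d,i=load("w1"); P=cloud(d,i); H,S,V=hsv(im); z=P[...,2]
print(H[177,250],S[177,250],V[177,250],P[177,250])
rep(P,(S>150)&(H<25)&(z>105)&(P[...,1]>-260),"orange")
rep(P,(S<60)&(V>120)&(z>50)&(z<62),"plate",400)
rep(P,(H>24)&(H<34)&(S>150)&(z<15),"yellow",200)
rep(P,((H<6)|(H>174))&(S>150)&(z>84)&(z<100),"red")
rep(P,(H>105)&(H<122)&(S>120)&(z>35)&(z<45),"jig",300)
E
```

```text
15 181 207 [ 534.03858866 -191.37504022  114.09223546]
orange [ 541.  -192.4] [152.8  20. ] 2.02 z [111.9 113.6 114.8] 3109
orange [770.  18.] [25.1 15.7] -85.23 z [116.88 126.6  129.9 ] 357
plate [462.4  38.8] [79.6 79.3] -55.51 z [54.5 55.7 57. ] 4447
plate [547.1  33.2] [80.  78.7] -86.7 z [54.1 55.3 56.4] 3442
plate [632.   27.7] [79.4 79.3] 10.63 z [53.1 54.2 55.3] 2731
yellow [ 510.8 -389.4] [116.4 113.2] 0.02 z [1.7 3.  4.2] 3151
red [ 500.6 -381.1] [29.6 28.4] 66.86 z [86.3 92.5 93.9] 971
jig [546.4  32. ] [276.8 110. ] -4.0 z [37.8 39.6 40.9] 6222
jig [599.6  78.7] [44.3 43.4] -54.86 z [38.5 39.6 40.8] 416
jig [ 734.8 -129.9] [139.3  62.3] -66.2 z [35.4  40.05 44.4 ] 422
```

```bash
C="python3 -m crank"
$C '[[-0.01,-0.065,0.4,0,0,0,0],[-0.01,-0.065,0.8,0,0,0,0],[-0.01,-0.065,1,0,0,0,0],[-0.01,-0.065,1,0,0,0,0],[-0.01,-0.065,1,0,0,0,0],[-0.01,-0.065,1,0,0,0,0],[-0.01,-0.065,1,0,0,0,0]]'
python3 -c "
from h import *
go(541,-192.3,257,np.deg2rad(92.05))"
```

```text
time_s: 3.4
eef_pos: [541.1, -194.5, 306.2]
ee_rot: [0.001, -0.018, 1.0, -0.001]
force: [-0.6, -0.4, 0.2]
grip_width: 1.002
grip_force: 0.0
shift [0.0012 0.0222 0.4921] turn [-0.0018  0.0027  0.0011] t 3.4
```

```bash
C="python3 -m crank"
$C '[[0,0.022,0.3,0,0,0,0],[0,0.022,0.5,0,0,0,0],[0,0.022,0.5,0,0,0,0],[0,0.022,0.5,0,0,0,0],[0,0.022,0.5,0,0,0,1],[0,0.022,0.5,0,0,0,1],[0,0.022,0.5,0,0,0,1],[0,0.022,0.5,0,0,0,1],[0,0.022,0.5,0,0,0,1],[0,0.022,0.5,0,0,0,1],[0,0.022,0.5,0,0,0,1],[0,0.022,0.5,0,0,0,1]]' 100
$C '[[0,0,0,0,0,0,1],[0,0,0,0,0,0,1],[0,0,0,0,0,0,1]]'
```

```text
time_s: 4.6
eef_pos: [540.9, -192.4, 255.3]
ee_rot: [0.0, -0.018, 1.0, -0.0]
force: [-0.7, 1.6, 5.4]
grip_width: 0.22
grip_force: 99.1
time_s: 4.9
eef_pos: [540.9, -192.4, 255.3]
ee_rot: [0.0, -0.018, 1.0, -0.0]
force: [-1.1, 1.3, 5.4]
grip_width: 0.215
grip_force: 99.1
```

```bash
C="python3 -m crank"
$C '[[0,0,-0.1,0,0,0,1],[0,0,-0.2,0,0,0,1],[0,0,-0.4,0,0,0,1],[0,0,-0.6,0,0,0,1],[0,0,-0.8,0,0,0,1],[0,0,-1,0,0,0,1],[0,0,-1,0,0,0,1],[0,0,-1,0,0,0,1]]'
python3 - <<'E'
from h import *
im,d,i=load("w0"); P=cloud(d,i); H,S,V=hsv(im); z=P[...,2]
rep(P,(H>50)&(H<75)&(S>150)&(z<15),"green",300)
im,d,i=shot("scene","sc1"); P=cloud(d,i); H,S,V=hsv(im); z=P[...,2]
x,y=P[...,0],P[...,1]
rep(P,(H>5)&(H<25)&(S>90)&(z>150)&(y<-50)&(y>-350),"tray")
rep(P,(S<90)&(V<70)&(z<45)&(z>10)&(x>400)&(x<700)&(y<-100)&(y>-300),"cap")
go(542,288,355,np.deg2rad(91.4))
E
```

```text
time_s: 5.7
eef_pos: [540.7, -192.4, 354.3]
ee_rot: [-0.0, -0.018, 1.0, 0.0]
force: [-0.1, -0.3, -5.4]
grip_width: 0.217
grip_force: 98.3
green [444.8 305.4] [139.8  96.6] -89.13 z [1.6 2.7 3.8] 2096
tray [ 542.9 -191.2] [254.2 151. ] 2.17 z [151.3 166.  170.3] 1279
tray [ 518.1 -170.4] [76.   9.3] 25.98 z [193.71 207.7  281.58] 34
tray [ 574.5 -195.4] [87.  60.5] 42.57 z [173.36 210.8  214.53] 375
cap [ 620.3 -181.3] [30.1 25.4] -83.96 z [28.88 31.7  34.42] 77
cap [ 629.7 -178.4] [57.5 35.2] -82.76 z [16.24 28.9  33.18] 125
shift [-0.1881  4.7998 -0.0093] turn [ 0.0012 -0.002   0.0152] t 5.8
```

```bash
C="python3 -m crank"
$C '[[-0.01,0.2,0,0,0,0.015,1],[-0.02,0.5,0,0,0,0.015,1],[-0.04,0.96,0,0,0,0.015,1]]' >/dev/null
$C '[[-0.01,0.3,0,0,0,0,1],[-0.02,0.6,0,0,0,0,1],[-0.04,0.96,0,0,0,0,1]]' >/dev/null
$C '[[-0.01,0.3,0,0,0,0,1],[-0.02,0.6,0,0,0,0,1],[-0.04,0.96,0,0,0,0,1]]'
$C '[[-0.01,0.3,0,0,0,0,1],[-0.02,0.6,0,0,0,0,1],[-0.03,0.96,0,0,0,0,1]]' >/dev/null
$C '[[-0.01,0.3,0,0,0,0,1],[-0.02,0.6,0,0,0,0,1],[-0.03,0.85,0,0,0,0,1],[-0.03,0.96,0,0,0,0,1],[-0.03,0.96,0,0,0,0,1],[-0.03,0.96,0,0,0,0,1]]'
python3 - <<'E'
from h import *
im,d,i=shot("scene","sc2"); P=cloud(d,i); H,S,V=hsv(im); z=P[...,2]
x,y=P[...,0],P[...,1]
rep(P,(H>5)&(H<25)&(S>90)&(z>150)&(z<175)&(y>0),"tray")
rep(P,(H>5)&(H<25)&(S>150)&(z>200)&(z<230)&(y>0),"bar")
go(542,288,223,np.deg2rad(91.4))
E
```

```text
time_s: 6.65
eef_pos: [544.4, 96.7, 353.4]
ee_rot: [-0.001, -0.012, 1.0, -0.0]
force: [0.2, -0.4, -4.8]
grip_width: 0.218
grip_force: 98.5
time_s: 7.55
eef_pos: [546.0, 287.1, 354.0]
ee_rot: [-0.001, -0.012, 1.0, -0.0]
force: [-0.2, 0.2, -3.5]
grip_width: 0.22
grip_force: 98.5
tray [546.7 287.8] [256.8 147.8] 1.49 z [150.9 167.2 170.4] 1420
bar [-349.8  459.3] [61.4 37.6] -33.39 z [202.4  214.7  220.54] 40
bar [575.3 289.1] [100.1  21.9] 0.83 z [203.88 212.2  214.7 ] 379
shift [0.0396 0.0133 1.3127] turn [-0.0008 -0.001  -0.001 ] t 7.6
```

```bash
C="python3 -m crank"
$C '[[0.02,0.01,0.3,0,0,0,1],[0.04,0.01,0.6,0,0,0,1],[0.04,0.01,0.9,0,0,0,1],[0.04,0.01,1,0,0,0,1],[0.04,0.01,1,0,0,0,1]]' >/dev/null
$C '[[0,0,0.1,0,0,0,1],[0,0,0.2,0,0,0,1],[0,0,0.25,0,0,0,1],[0,0,0.28,0,0,0,1],[0,0,0.3,0,0,0,1],[0,0,0.31,0,0,0,1],[0,0,0.31,0,0,0,1],[0,0,0.31,0,0,0,1]]'
```

```text
time_s: 8.9
eef_pos: [541.9, 288.8, 224.0]
ee_rot: [0.0, -0.012, 1.0, 0.0]
force: [-0.6, 0.5, -4.4]
grip_width: 0.213
grip_force: 98.5
```

```bash
C="python3 -m crank"
$C '[[0,0,0.01,0,0,0,1],[0,0,0.02,0,0,0,1],[0,0,0.03,0,0,0,1],[0,0,0.03,0,0,0,1]]'
$C '[[0,0,0,0,0,0,0.7],[0,0,0,0,0,0,0.6],[0,0,0,0,0,0,0.4],[0,0,0,0,0,0,0.2],[0,0,0,0,0,0,0],[0,0,0,0,0,0,0],[0,0,0,0,0,0,0],[0,0,0,0,0,0,0],[0,0,-0.3,0,0,0,0],[0,0,-0.6,0,0,0,0],[0,0,-1,0,0,0,0],[0,0,-1,0,0,0,0]]'
python3 - <<'E'
from h import *
im,d,i=shot("scene","sc3"); P=cloud(d,i); H,S,V=hsv(im); z=P[...,2]
x,y=P[...,0],P[...,1]
rep(P,(H>5)&(H<25)&(S>90)&(z>30)&(z<45)&(y>150)&(y<450)&(x<690),"tray")
rep(P,(S<90)&(V<70)&(z<45)&(z>20)&(x>400)&(x<700)&(y<-100)&(y>-300),"cap")
rep(P,(H>50)&(H<75)&(S>150)&(z<15),"green",100)
go(541,-192,400,np.deg2rad(92.1))
E
```

```text
time_s: 9.3
eef_pos: [541.9, 288.8, 222.3]
ee_rot: [0.0, -0.012, 1.0, 0.0]
force: [-6.3, -1.4, 9.4]
grip_width: 0.221
grip_force: 100.7
time_s: 10.5
eef_pos: [542.4, 289.0, 326.3]
ee_rot: [0.005, -0.012, 1.0, 0.001]
force: [0.5, 0.4, -0.1]
grip_width: 1.002
grip_force: 0.0
tray [543.3 289.7] [256.2 147.3] 1.5 z [31.4 36.5 39.3] 921
cap [ 552.3 -190.4] [54.8 42.3] -81.47 z [20.7   29.75  33.445] 92
cap [ 543.7 -192.2] [31.  28.3] -21.39 z [29.105 31.8   34.88 ] 82
cap [ 623.1 -177.8] [55.1 48.7] -47.89 z [21.32 30.2  33.34] 113
cap [ 617.  -181.1] [29.7 27.8] -65.63 z [29.335 32.2   34.665] 88
green [544.8 292.9] [289.6 175.3] 0.98 z [0.1 2.9 5.6] 1090
shift [ 0.1253 -4.8057 -0.7744] turn [ 0.0018  0.0064 -0.0153] t 10.6
```

```bash
C="python3 -m crank"
$C '[[0.02,-0.4,-0.4,0,0,-0.015,0],[0.03,-0.8,-0.7,0,0,-0.015,0],[0.03,-0.96,-0.77,0,0,-0.015,0]]' >/dev/null
$C '[[0.01,-0.5,0,0,0,0,0],[0.03,-0.96,0,0,0,0,0],[0.03,-0.96,0,0,0,0,0]]' >/dev/null
$C '[[0.01,-0.5,0,0,0,0,0],[0.03,-0.96,0,0,0,0,0],[0.03,-0.96,0,0,0,0,0]]' >/dev/null
$C '[[0.01,-0.5,0,0,0,0,0],[0.03,-0.96,0,0,0,0,0],[0.03,-0.96,0,0,0,0,0]]' >/dev/null
$C '[[0.01,-0.5,0,0,0,0,0],[0.03,-0.96,0,0,0,0,0],[0.03,-0.96,0,0,0,0,0],[0.03,-0.96,0,0,0,0,0],[0.03,-0.96,0,0,0,0,0]]'
python3 - <<'E'
from h import *
im,d,i=shot("wrist","w2"); P=cloud(d,i); H,S,V=hsv(im); z=P[...,2]
x,y=P[...,0],P[...,1]; print(status.sense()["joints"].round(2))
rep(P,(z<45)&(z>26)&(x>430)&(x<660)&(y<-134)&(y>-250),"cap")
rep(P,(H>5)&(H<25)&(S>50)&(z<46)&(z>36)&(x>390)&(x<690)&(y<-100)&(y>-280),"rim")
E
```

```text
time_s: 12.25
eef_pos: [543.5, -189.9, 397.3]
ee_rot: [-0.0, -0.019, 1.0, 0.0]
force: [-0.8, -0.1, -0.4]
grip_width: 0.997
grip_force: 0.0
[-0.54  0.43  1.35  0.    1.36 -2.15]
cap [ 542.4 -195.8] [58.6 58.6] 24.6 z [30.6   31.95  33.245] 1832
cap [ 615.4 -184.8] [58.9 57.4] 2.21 z [30.3 31.9 33.1] 1532
cap [ 658.1 -180.8] [93.5  3.8] -89.95 z [27.1 35.4 42.3] 465
rim [ 541.4 -192.1] [253.  146.3] 2.16 z [38.4 41.8 43. ] 5121
```

View pics/w2.png

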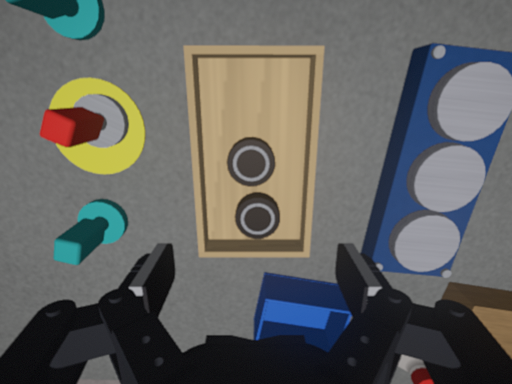

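```bash
python3 - <<'E'
from h import *
im,d,i=load("w2"); P=cloud(d,i); s=status.sense(); M=R(s["ee_rot"])
Q=(P-s["eef_pos"])@M
for (u0,u1) in((120,180),(330,390)):
    q=Q[235:300,u0:u1].reshape(-1,3); q=q[(q[:,2]<200)&(abs(q[:,0])<40)]
    print(len(q), np.percentile(q,[0.5,5,50,95,99.5],axis=0).round(1))
E
```

```text
2265 [[-10.5 -57.  114.8]
 [ -6.8 -55.5 118.1]
 [  7.4 -44.6 137.3]
 [ 11.6 -43.4 155.6]
 [ 13.  -43.1 159.9]]
2257 [[-10.8  41.3 115.1]
 [ -6.6  41.5 118.2]
 [  7.4  42.8 137.1]
 [ 11.5  53.7 155.6]
 [ 13.   55.2 159.6]]
```

```bash
python3 -c "
from h import *
go(542.4,-195.6,220,np.deg2rad(92.1))"
```

```text
shift [ 0.013  -0.0585  1.7749] turn [ 0.0008 -0.0004  0.0021] t 12.3
```

```bash
C="python3 -m crank"
$C '[[0.01,-0.04,0.5,0,0,0,0.1],[0.01,-0.04,0.9,0,0,0,0.1],[0.01,-0.04,0.9,0,0,0,0.1]]' >/dev/null
$C '[[0,0,0.4,0,0,0,0.1],[0,0,0.7,0,0,0,0.1],[0,0,0.88,0,0,0,0.1],[0,0,0.88,0,0,0,0.1],[0,0,0.88,0,0,0,0.1],[0,0,0.88,0,0,0,0.1]]'
python3 -c "
from h import *
go(542.4,-195.6,180,np.deg2rad(92.1))"
```

```text
time_s: 13.2
eef_pos: [543.0, -195.5, 221.9]
ee_rot: [0.001, -0.018, 1.0, -0.001]
force: [0.1, -0.2, 0.4]
grip_width: 0.899
grip_force: 0.0
shift [ 7.300e-03 -2.000e-04  4.194e-01] turn [-0.0025  0.0037  0.0003] t 13.2
```

```bash
C="python3 -m crank"
$C '[[0,0,0.2,0,0,0,0.1],[0,0,0.35,0,0,0,0.1],[0,0,0.42,0,0,0,0.1],[0,0,0.42,0,0,0,0.1],[0,0,0.42,0,0,0,0.1],[0,0,0.42,0,0,0,0.3],[0,0,0.42,0,0,0,0.6],[0,0,0.42,0,0,0,0.6],[0,0,0.42,0,0,0,0.6],[0,0,0.42,0,0,0,0.6]]' 80
$C '[[0,0,0,0,0,0,0.6],[0,0,0,0,0,0,0.6],[0,0,-0.1,0,0,0,0.6],[0,0,-0.3,0,0,0,0.6],[0,0,-0.6,0,0,0,0.6],[0,0,-0.8,0,0,0,0.6],[0,0,-1,0,0,0,0.6],[0,0,-1,0,0,0,0.6],[0,0,-1,0,0,0,0.6],[0,0,-1,0,0,0,0.6]]'
python3 - <<'E'
from h import *
im,d,i=shot("wrist","w3"); P=cloud(d,i); M=R(status.sense()["ee_rot"]); Q=(P-status.sense()["eef_pos"])@M
import sys
np.savez("pics/w3q.npz",Q=Q)
go(547.1,33.2,300,np.deg2rad(86.25))
E
```

```text
time_s: 14.2
eef_pos: [542.7, -195.7, 179.1]
ee_rot: [0.001, -0.018, 1.0, -0.001]
force: [-0.9, 0.7, 6.4]
grip_width: 0.678
grip_force: 85.6
time_s: 15.2
eef_pos: [542.1, -195.4, 276.6]
ee_rot: [-0.001, -0.018, 1.0, 0.001]
force: [-0.3, 0.5, -2.1]
grip_width: 0.682
grip_force: 85.5
shift [-0.132   2.2829 -0.2324] turn [ 0.0014 -0.0024  0.1296] t 15.2
```

View pics/w3.png

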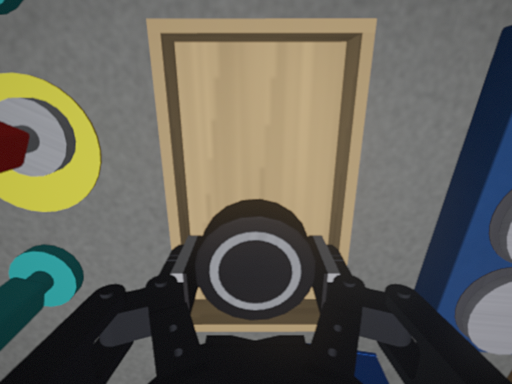

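The cap is held between the pads at (255,270) and looks flat. I'll measure its offset and tilt in the tool frame.

```bash
cat >> h.py <<'E'
def cap_in_tool(f):
    "centre and normal of the held cap's top face, tool frame"
    im,d,i=load(f); P=cloud(d,i); s=status.sense(); Q=(P-s["eef_pos"])@R(s["ee_rot"])
    m=(np.hypot(Q[...,0],Q[...,1])<26)&(Q[...,2]>135)&(Q[...,2]<165); q=Q[m]
    A=np.c_[q[:,:2],np.ones(len(q))]; k=np.linalg.lstsq(A,q[:,2],rcond=None)[0]
    m=(np.hypot(Q[...,0],Q[...,1])<45)&(abs(Q[...,2]-(Q[...,0]*k[0]+Q[...,1]*k[1]+k[2]))<3)
    q=Q[m]; print("plane",k.round(3),"x",np.percentile(q[:,0],[.5,99.5]),"y",np.percentile(q[:,1],[.5,99.5]),len(q))
E
python3 -c "
from h import *
cap_in_tool('w3')"
```

```text
plane [-1.00000e-03  0.00000e+00  1.47051e+02] x [-27.33029206  29.35048228] y [-39.987529    38.33016932] 10624
```

```bash
C="python3 -m crank"
$C '[[-0.01,0.2,-0.12,0,0,0,0.6],[-0.03,0.5,-0.23,0,0,0,0.6],[-0.04,0.76,-0.23,0,0,0,0.6]]' >/dev/null
$C '[[-0.02,0.3,0,0,0,0,0.6],[-0.03,0.6,0,0,0,0,0.6],[-0.04,0.76,0,0,0,0,0.6]]' >/dev/null
$C '[[-0.02,0.3,0,0,0,0.06,0.6],[-0.03,0.6,0,0,0,0.13,0.6],[-0.05,0.76,0,0,0,0.13,0.6],[-0.05,0.76,0,0,0,0.13,0.6],[-0.05,0.76,0,0,0,0.13,0.6],[-0.05,0.76,0,0,0,0.13,0.6]]'
python3 - <<'E'
from h import *
im,d,i=shot("wrist","w4"); P=cloud(d,i); H,S,V=hsv(im); z=P[...,2]
rep(P,(S<60)&(V>120)&(z>50)&(z<62)&(P[...,1]>-60),"plate",400)
cap_in_tool("w4")
go(547.1,33.2,232,np.deg2rad(86.25))
E
```

```text
time_s: 16.45
eef_pos: [547.2, 31.8, 300.4]
ee_rot: [-0.0, 0.033, 0.999, -0.0]
force: [0.3, -0.8, -1.0]
grip_width: 0.677
grip_force: 85.6
plate [462.8  39. ] [78.8 78.8] -8.18 z [54.7 55.8 57. ] 10218
plate [535.2  35.3] [79.  54.9] 82.03 z [54.3 55.4 56.4] 4331
plane [-2.00000e-03  1.00000e-03  1.47149e+02] x [-27.68810348  29.0865901 ] y [-39.69667421  38.01642236] 10608
shift [0.0012 0.0137 0.6851] turn [-0.0002 -0.0004 -0.0018] t 16.5
```

```bash
C="python3 -m crank"
$C '[[0,0.01,0.2,0,0,0,0.6],[0,0.01,0.4,0,0,0,0.6],[0,0.01,0.6,0,0,0,0.6],[0,0.01,0.66,0,0,0,0.6],[0,0.01,0.68,0,0,0,0.6],[0,0.01,0.68,0,0,0,0.6],[0,0.01,0.68,0,0,0,0.6],[0,0.01,0.68,0,0,0,0.6]]'
```

```text
time_s: 17.3
eef_pos: [547.3, 33.8, 233.5]
ee_rot: [0.001, 0.033, 0.999, -0.0]
force: [1.5, -0.3, -1.5]
grip_width: 0.677
grip_force: 85.6
```

```bash
C="python3 -m crank"
$C '[[0,0,0.02,0,0,0,0.6],[0,0,0.04,0,0,0,0.6],[0,0,0.05,0,0,0,0.6],[0,0,0.05,0,0,0,0.6],[0,0,0.05,0,0,0,0.6]]'
```

```text
time_s: 17.8
eef_pos: [547.1, 33.8, 227.7]
ee_rot: [-0.0, 0.033, 0.999, 0.0]
force: [1.0, -0.2, -1.5]
grip_width: 0.677
grip_force: 85.6
```

```bash
C="python3 -m crank"
$C '[[0,0,0.004,0,0,0,0.6],[0,0,0.004,0,0,0,0.6]]'
$C '[[0,0,0,0,0,0,0.25],[0,0,0,0,0,0,0.2],[0,0,0,0,0,0,0.1],[0,0,0,0,0,0,0],[0,0,0,0,0,0,0],[0,0,-0.2,0,0,0,0],[0,0,-0.5,0,0,0,0],[0,0,-0.9,0,0,0,0],[0,0,-0.9,0,0,0,0],[0,0,-0.9,0,0,0,0]]'
python3 - <<'E'
from h import *
im,d,i=shot("wrist","w5"); P=cloud(d,i); H,S,V=hsv(im); z=P[...,2]; x,y=P[...,0],P[...,1]
rep(P,(S<60)&(V>120)&(z>50)&(z<62)&(y>-60),"plate",400)
rep(P,(z>74)&(z<90)&(x>500)&(x<600)&(abs(y-33)<50),"cap",100)
go(615.4,-184.8,300,np.deg2rad(92.1))
E
```

```text
time_s: 18.0
eef_pos: [547.1, 33.8, 227.3]
ee_rot: [-0.0, 0.033, 0.999, 0.0]
force: [0.3, -0.0, -2.7]
grip_width: 0.677
grip_force: 85.6
time_s: 19.0
eef_pos: [547.1, 33.8, 317.7]
ee_rot: [0.001, 0.033, 0.999, -0.0]
force: [0.4, -0.1, -0.4]
grip_width: 1.006
grip_force: 0.0
plate [462.6  38.8] [78.8 78.7] -2.32 z [54.7 55.8 57. ] 8753
plate [542.   34.3] [79.4 68.8] 83.94 z [54.1 55.3 56.4] 1795
plate [632.1  28. ] [79.  78.8] -54.88 z [53.3 54.3 55.3] 4483
cap [546.7  32.9] [59.  58.6] 36.49 z [78.2 79.4 80.6] 4163
shift [-0.827  -2.137   0.1663] turn [ 1.000e-04 -1.100e-03 -1.303e-01] t 19.1
```

```bash
C="python3 -m crank"
$C '[[-0.15,-0.4,0,0,0,0,0.1],[-0.275,-0.71,0,0,0,0,0.1],[-0.275,-0.71,0,0,0,0,0.1]]' >/dev/null
$C '[[-0.15,-0.4,0,0,0,0,0.1],[-0.275,-0.71,0,0,0,0,0.1],[-0.275,-0.71,0,0,0,0,0.1]]' >/dev/null
$C '[[-0.15,-0.4,0,0,0,-0.07,0.1],[-0.275,-0.71,0,0,0,-0.13,0.1],[-0.275,-0.71,0.1,0,0,-0.13,0.1],[-0.275,-0.71,0.1,0,0,-0.13,0.1],[-0.275,-0.71,0.1,0,0,-0.13,0.1],[-0.275,-0.71,0.1,0,0,-0.13,0.1]]'
python3 - <<'E'
from h import *
im,d,i=shot("wrist","w6"); P=cloud(d,i); z=P[...,2]; x,y=P[...,0],P[...,1]
rep(P,(z<38)&(z>26)&(x>430)&(x<655)&(y<-134)&(y>-250),"cap")
go(615.4,-184.8,221,np.deg2rad(92.1))
E
```

```text
time_s: 20.25
eef_pos: [615.5, -182.8, 307.5]
ee_rot: [-0.0, -0.019, 1.0, 0.0]
force: [-0.1, -0.2, -0.1]
grip_width: 0.903
grip_force: 0.0
cap [ 615.5 -184.7] [58.8 58.8] -32.58 z [30.6 31.9 33. ] 3145
shift [ 0.0016 -0.018   0.8668] turn [-0.      0.0003  0.0011] t 20.3
```

```bash
C="python3 -m crank"
$C '[[0,-0.01,0.4,0,0,0,0.1],[0,-0.01,0.8,0,0,0,0.1],[0,-0.01,0.87,0,0,0,0.1],[0,-0.01,0.87,0,0,0,0.1],[0,-0.01,0.87,0,0,0,0.1]]'
$C '[[0,0,0.2,0,0,0,0.1],[0,0,0.35,0,0,0,0.1],[0,0,0.4,0,0,0,0.1],[0,0,0.4,0,0,0,0.1],[0,0,0.4,0,0,0,0.3],[0,0,0.4,0,0,0,0.6],[0,0,0.4,0,0,0,0.6],[0,0,0.4,0,0,0,0.6],[0,0,0.4,0,0,0,0.6],[0,0,0.4,0,0,0,0.6],[0,0,0.4,0,0,0,0.6]]' 80
$C '[[0,0,-0.1,0,0,0,0.6],[0,0,-0.3,0,0,0,0.6],[0,0,-0.6,0,0,0,0.6],[0,0,-0.8,0,0,0,0.6],[0,0,-1,0,0,0,0.6],[0,0,-1,0,0,0,0.6],[0,0,-1,0,0,0,0.6]]'
python3 - <<'E'
from h import *
shot("wrist","w7"); cap_in_tool("w7")
go(462.6,38.8,300,np.deg2rad(86.25))
E
```

```text
time_s: 20.8
eef_pos: [616.1, -185.2, 222.6]
ee_rot: [0.001, -0.018, 1.0, -0.001]
force: [-0.6, -0.6, -0.1]
grip_width: 0.898
grip_force: 0.0
time_s: 21.9
eef_pos: [615.9, -185.3, 182.0]
ee_rot: [0.001, -0.018, 1.0, -0.001]
force: [-0.6, 0.7, 6.7]
grip_width: 0.674
grip_force: 86.1
time_s: 22.6
eef_pos: [615.3, -185.1, 280.1]
ee_rot: [-0.0, -0.018, 1.0, 0.0]
force: [-0.2, 0.1, -2.9]
grip_width: 0.674
grip_force: 85.6
plane [-0.00000e+00  2.00000e-03  1.49253e+02] x [-27.90654221  28.96475854] y [-39.38465576  37.50985817] 10217
shift [ 1.4445  2.2925 -0.2033] turn [ 0.0009 -0.0019  0.1296] t 22.6
```

```bash
C="python3 -m crank"
$C '[[0.1,0.2,-0.12,0,0,0,0.6],[0.3,0.5,-0.2,0,0,0,0.6],[0.48,0.76,-0.2,0,0,0,0.6]]' >/dev/null
$C '[[0.2,0.3,0,0,0,0,0.6],[0.36,0.6,0,0,0,0,0.6],[0.48,0.76,0,0,0,0,0.6]]' >/dev/null
$C '[[0.2,0.3,0,0,0,0.06,0.6],[0.36,0.6,0,0,0,0.13,0.6],[0.485,0.77,0,0,0,0.13,0.6],[0.485,0.77,0,0,0,0.13,0.6],[0.485,0.77,0,0,0,0.13,0.6],[0.485,0.77,0,0,0,0.13,0.6]]'
python3 - <<'E'
from h import *
shot("wrist","w8"); cap_in_tool("w8")
go(462.6,38.8,235,np.deg2rad(86.25))
E
```

```text
time_s: 23.85
eef_pos: [463.2, 37.8, 299.9]
ee_rot: [-0.0, 0.033, 0.999, -0.0]
force: [0.0, -0.5, -2.3]
grip_width: 0.676
grip_force: 85.7
plane [-2.00000e-03  2.00000e-03  1.50043e+02] x [-27.59409748  29.20022966] y [-39.48262109  37.83874254] 10214
shift [0.0063 0.0097 0.6497] turn [-0.0001 -0.0005 -0.0015] t 23.9
```

```bash
C="python3 -m crank"
$C '[[0,0.01,0.2,0,0,0,0.6],[0,0.01,0.4,0,0,0,0.6],[0,0.01,0.6,0,0,0,0.6],[0,0.01,0.66,0,0,0,0.6],[0,0.01,0.66,0,0,0,0.6],[0,0.01,0.66,0,0,0,0.6],[0,0.01,0.66,0,0,0,0.6]]'
python3 - <<'E'
from h import *
shot("wrist","w9"); cap_in_tool("w9")
im,d,i=shot("scene","sc4"); P=cloud(d,i); z=P[...,2]; x,y=P[...,0],P[...,1]
go(462.6,38.8,230.5,np.deg2rad(86.25))
E
```

```text
time_s: 24.6
eef_pos: [463.1, 39.3, 235.1]
ee_rot: [0.001, 0.033, 0.999, -0.0]
force: [0.4, 0.2, -1.8]
grip_width: 0.678
grip_force: 85.8
plane [-1.00000e-03  1.00000e-03  1.49922e+02] x [-27.76962351  29.07949788] y [-39.51054394  37.66036371] 10224
shift [ 0.0036 -0.0063  0.0444] turn [-0.0002  0.0016 -0.0004] t 24.7
```

```bash
C="python3 -m crank"
$C '[[0.003,0,0.02,0,0,0,0.6],[0.003,0,0.035,0,0,0,0.6],[0.003,0,0.042,0,0,0,0.6],[0.003,0,0.042,0,0,0,0.6],[0.003,0,0.042,0,0,0,0.6]]'
```

```text
time_s: 25.2
eef_pos: [462.6, 39.5, 230.1]
ee_rot: [0.0, 0.033, 0.999, -0.0]
force: [0.7, -0.1, -2.1]
grip_width: 0.673
grip_force: 85.8
```

```bash
C="python3 -m crank"
$C '[[0,0,0.005,0,0,0,0.6],[0,0,0.005,0,0,0,0.6]]'
$C '[[0,0,0,0,0,0,0.25],[0,0,0,0,0,0,0.2],[0,0,0,0,0,0,0.1],[0,0,0,0,0,0,0],[0,0,0,0,0,0,0],[0,0,-0.2,0,0,0,0],[0,0,-0.5,0,0,0,0],[0,0,-0.9,0,0,0,0],[0,0,-0.9,0,0,0,0],[0,0,-0.9,0,0,0,0]]'
python3 - <<'E'
from h import *
im,d,i=shot("wrist","w10"); P=cloud(d,i); H,S,V=hsv(im); z=P[...,2]; x,y=P[...,0],P[...,1]
rep(P,(S<60)&(V>120)&(z>50)&(z<62)&(y>-60),"plate",400)
rep(P,(z>70)&(z<90)&(x>400)&(x<600)&(abs(y-33)<50),"cap",100)
im,d,i=shot("scene","sc5"); P=cloud(d,i); H,S,V=hsv(im); z=P[...,2]; x,y=P[...,0],P[...,1]
rep(P,((H<6)|(H>174))&(S>150)&(z>86)&(z<100)&(y<-300)&(y>-500),"red (sc0: 505.4 -378.7)")
rep(P,(z>70)&(z<90)&(x>400)&(x<600)&(abs(y-33)<50),"cap",100)
rep(P,(H>5)&(H<25)&(S>90)&(z>30)&(z<45)&(y>150)&(y<450)&(x<690),"tray")
go(505,-382,330,np.deg2rad(67))
E
```

```text
time_s: 25.4
eef_pos: [462.6, 39.5, 229.9]
ee_rot: [0.0, 0.033, 0.999, -0.0]
force: [-1.8, -0.2, 3.9]
grip_width: 0.674
grip_force: 86.2
time_s: 26.4
eef_pos: [462.4, 39.5, 319.8]
ee_rot: [0.001, 0.033, 0.999, -0.0]
force: [-0.6, 1.2, -0.4]
grip_width: 0.999
grip_force: 0.0
plate [457.   39.5] [79.2 68.8] 84.8 z [54.5 55.7 56.8] 1809
plate [538.1  34. ] [78.4 61.5] 85.71 z [54.1 55.2 56.3] 1350
plate [613.5  29. ] [77.1 35. ] 86.62 z [53.2 54.2 55.2] 1362
cap [462.2  38.5] [59.  58.5] -4.24 z [78.4 79.8 80.9] 4189
cap [546.3  32.8] [59.4 58.9] -33.79 z [74.195 79.3   80.3  ] 3180
red (sc0: 505.4 -378.7) [ 504.5 -378.6] [30.5 28.1] 66.98 z [88.005 90.9   93.88 ] 82
cap [464.2  39.8] [59.  57.8] 12.89 z [73.89 79.7  82.5 ] 347
cap [550.2  34.8] [59.1 58.6] -61.57 z [74.1 79.  81.8] 381
tray [543.9 290.4] [256.5 146.8] 2.03 z [31.4 36.4 39.5] 951
shift [-0.7027 -4.178  -0.1165] turn [-2.000e-04 -2.400e-03  4.275e-01] t 26.5
```

```bash
C="python3 -m crank"
$C '[[-0.07,-0.4,-0.2,0,0,0,0],[-0.14,-0.83,-0.4,0,0,0,0],[-0.14,-0.83,-0.4,0,0,0,0]]' >/dev/null
$C '[[-0.07,-0.4,0,0,0,0,0],[-0.14,-0.83,0,0,0,0,0],[-0.14,-0.83,0,0,0,0,0]]' >/dev/null
$C '[[-0.07,-0.4,0,0,0,0,0],[-0.14,-0.83,0,0,0,0,0],[-0.14,-0.83,0,0,0,0,0]]' >/dev/null
$C '[[-0.07,-0.4,0,0,0,0,0],[-0.14,-0.83,0,0,0,0,0],[-0.14,-0.83,0,0,0,0,0]]' >/dev/null
$C '[[-0.07,-0.4,0,0,0,0.2,0],[-0.14,-0.83,0,0,0,0.42,0],[-0.14,-0.83,0,0,0,0.42,0],[-0.14,-0.83,0,0,0,0.42,0],[-0.14,-0.83,0,0,0,0.42,0],[-0.14,-0.83,0,0,0,0.42,0]]'
python3 - <<'E'
from h import *
im,d,i=shot("wrist","w11"); P=cloud(d,i); H,S,V=hsv(im); z=P[...,2]; x,y=P[...,0],P[...,1]
rep(P,((H<6)|(H>174))&(S>150)&(z>91)&(z<100),"redtop")
rep(P,((H<6)|(H>174))&(S>150)&(z>30)&(z<100),"red")
rep(P,(S<60)&(V>100)&(z>12)&(z<22)&(x>430)&(x<570),"foot")
rep(P,(H>24)&(H<34)&(S>150)&(z<15),"yellow",200)
print(status.sense()["joints"].round(2))
c=im[0:260,120:420]; cv2.imwrite("pics/w11c.png",cv2.resize(c,None,fx=2,fy=2)[...,::-1])
E
```

```text
time_s: 28.3
eef_pos: [505.5, -377.8, 359.7]
ee_rot: [-0.0, 0.195, 0.981, 0.0]
force: [-0.0, 0.5, 0.2]
grip_width: 1.0
grip_force: 0.0
redtop [ 500.2 -382.2] [27.4 27.2] 68.11 z [91.4 92.7 93.7] 872
red [ 500.2 -382.2] [27.4 27.2] 67.82 z [91.2 92.6 93.7] 902
foot [ 497.2 -380.3] [61.9 54. ] 62.43 z [15.6   16.8   17.925] 1296
yellow [ 524.7 -399.9] [116.1  86. ] 59.95 z [1.6 2.8 4. ] 2586
[-0.83  0.58  1.21  0.    1.35 -2.  ]
```

View pics/w11c.png

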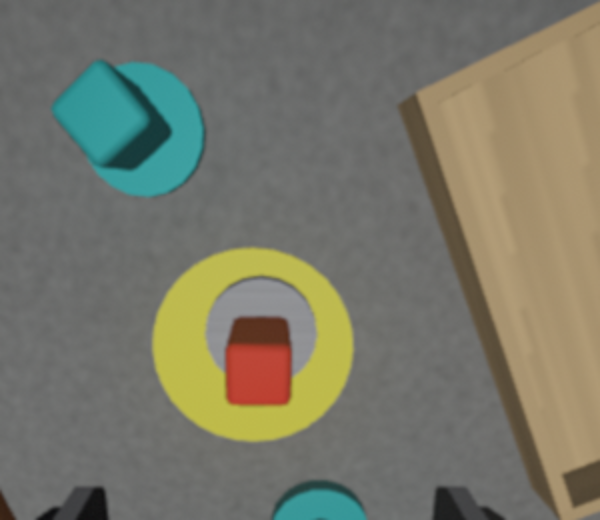

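Red tamper at crop (258,375) on the yellow pad, turquoise ones at (100,110) and (320,500). Only the red one fits the description, and it is standing upright with its top at z 93.

```bash
python3 -c "
from h import *
go(500.2,-382.2,215,np.deg2rad(67.4))"
```

```text
shift [ 0.0322 -0.0593  1.4477] turn [ 0.0002 -0.0001  0.0012] t 28.4
```

```bash
C="python3 -m crank"
$C '[[0.02,-0.04,0.35,0,0,0,0],[0.03,-0.05,0.6,0,0,0,0],[0.03,-0.05,0.6,0,0,0,0],[0.03,-0.05,0.6,0,0,0,0],[0.03,-0.05,0.6,0,0,0,0]]'
python3 -c "
from h import *
go(500.2,-382.2,215,np.deg2rad(67.4))"
```

```text
time_s: 28.85
eef_pos: [500.8, -382.6, 301.6]
ee_rot: [0.001, 0.196, 0.981, -0.001]
force: [-1.0, 0.4, 0.4]
grip_width: 0.999
grip_force: 0.0
shift [0.0096 0.0023 0.8655] turn [-0.0016  0.0035 -0.0007] t 28.9
```

```bash
C="python3 -m crank"
$C '[[0,0,0.4,0,0,0,0],[0,0,0.75,0,0,0,0],[0,0,0.86,0,0,0,0],[0,0,0.86,0,0,0,0],[0,0,0.86,0,0,0,0.4],[0,0,0.86,0,0,0,0.7],[0,0,0.86,0,0,0,1],[0,0,0.86,0,0,0,1],[0,0,0.86,0,0,0,1],[0,0,0.86,0,0,0,1],[0,0,0.86,0,0,0,1],[0,0,0.86,0,0,0,1]]' 110
$C '[[0,0,-0.1,0,0,0,1],[0,0,-0.3,0,0,0,1],[0,0,-0.6,0,0,0,1],[0,0,-0.8,0,0,0,1],[0,0,-1,0,0,0,1],[0,0,-1,0,0,0,1],[0,0,-1,0,0,0,1]]'
python3 - <<'E'
from h import *
s=status.sense(); im,d,i=shot("scene","sc6"); P=cloud(d,i); H,S,V=hsv(im); z=P[...,2]; x,y=P[...,0],P[...,1]
rep(P,(H>24)&(H<34)&(S>150)&(z<15)&(x>400)&(y<-300),"yellow(sc0 515.3 -389.6)",200)
rep(P,(S<60)&(V>100)&(z>85)&(z<135)&(x>430)&(x<570)&(y<-300),"foot")
rep(P,((H<6)|(H>174))&(S>150)&(z>130)&(z<200)&(y<-300),"red")
im,d,i=shot("wrist","w12"); P=cloud(d,i); H,S,V=hsv(im); z=P[...,2]; x,y=P[...,0],P[...,1]
rep(P,(H>24)&(H<34)&(S>150)&(z<15),"yellow",200)
go(546.7,32.9,330,np.deg2rad(67.4))
E
```

```text
time_s: 30.05
eef_pos: [500.6, -382.7, 214.7]
ee_rot: [0.001, 0.196, 0.981, -0.0]
force: [-0.7, 2.9, 5.3]
grip_width: 0.334
grip_force: 108.9
time_s: 30.75
eef_pos: [500.2, -382.6, 312.9]
ee_rot: [-0.0, 0.197, 0.98, 0.0]
force: [-0.2, 0.7, -4.7]
grip_width: 0.337
grip_force: 109.2
yellow(sc0 515.3 -389.6) [ 512.6 -391.3] [122.9 117.3] 30.18 z [-1.7  1.3  4.2] 963
foot [ 505.5 -377.8] [63.8 55.1] -51.04 z [110.5 113.8 116.3] 221
red [ 512.9 -385. ] [35.2  8.2] 60.93 z [141.08 172.35 190.26] 78
shift [ 1.1725  4.0124 -0.1722] turn [ 0.0015 -0.0032 -0.0014] t 30.9
```

View pics/w12.png

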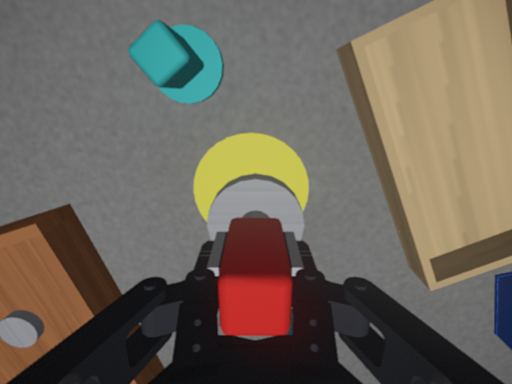

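```bash
C="python3 -m crank"
$C '[[0.05,0.15,-0.1,0,0,0,1],[0.12,0.4,-0.2,0,0,0,1],[0.235,0.8,-0.27,0,0,0,1]]' >/dev/null
$C '[[0.1,0.35,0,0,0,0,1],[0.18,0.6,0,0,0,0,1],[0.235,0.8,0,0,0,0,1]]' >/dev/null
$C '[[0.1,0.35,0,0,0,0,1],[0.18,0.6,0,0,0,0,1],[0.235,0.8,0,0,0,0,1]]' >/dev/null
$C '[[0.1,0.35,0,0,0,0,1],[0.18,0.6,0,0,0,0,1],[0.235,0.8,0,0,0,0,1]]' >/dev/null
$C '[[0.1,0.35,0,0,0,0,1],[0.18,0.6,0,0,0,0,1],[0.235,0.8,0,0,0,0,1],[0.235,0.8,0,0,0,0,1],[0.235,0.8,0,0,0,0,1],[0.235,0.8,0,0,0,0,1]]'
python3 - <<'E'
from h import *
im,d,i=shot("wrist","w13"); P=cloud(d,i); H,S,V=hsv(im); s=status.sense();Q=(P-s["eef_pos"])@R(s["ee_rot"])
m=(S<60)&(V>90)&(Q[...,2]>185)&(Q[...,2]<205)&(np.hypot(Q[...,0],Q[...,1])<45); q=Q[m]
k=np.linalg.lstsq(np.c_[q[:,:2],np.ones(len(q))],q[:,2],rcond=None)[0]; print("foot top plane",k.round(3),len(q),np.percentile(q,[1,99],axis=0).round(1))
go(546.7,32.9,296,np.deg2rad(67.4))
E
```

```text
time_s: 32.65
eef_pos: [546.0, 31.3, 340.5]
ee_rot: [-0.0, 0.197, 0.98, -0.0]
force: [0.2, -0.9, -4.4]
grip_width: 0.335
grip_force: 109.9
foot top plane [ 3.40000e-02 -5.00000e-03  1.97437e+02] 3732 [[ -8.1 -30.6 191.2]
 [ 31.3  29.7 203.8]]
shift [1.000e-04 1.890e-02 4.453e-01] turn [-0.0002 -0.0004 -0.0025] t 32.7
```

```bash
cat >> h.py <<'E'
def foot(f):
    im,d,i=load(f); P=cloud(d,i); s=status.sense();Q=(P-s["eef_pos"])@R(s["ee_rot"])
    H,S,V=hsv(im)
    m=(S<60)&(V>90)&(Q[...,2]>190)&(Q[...,2]<206)&(np.hypot(Q[...,0],Q[...,1])<40); q=Q[m]; k=np.array([0,0,np.median(q[:,2])])
    for t in (4,3,2,2,2):
        r=q[:,2]-q[:,:2]@k[:2]-k[2]; g=q[abs(r)<t]; k=np.linalg.lstsq(np.c_[g[:,:2],np.ones(len(g))],g[:,2],rcond=None)[0]
    print("foot plane",k.round(4),len(q),len(g),np.percentile(g,[1,99],axis=0).round(1))
E
python3 -c "
from h import *
foot('w12');foot('w13')"
```

```text
return _methods._mean(a, axis=axis, dtype=dtype,
  ret = ret.dtype.type(ret / rcount)
Traceback (most recent call last):
  File "h.py", line 64, in foot
    print("foot plane",k.round(4),len(q),len(g),np.percentile(g,[1,99],axis=0).round(1))
                                                ~~~~~~~~~~~~~^^^^^^^^^^^^^^^^^
IndexError: index -1 is out of bounds for axis 0 with size 0
```

```bash
python3 -c "
from h import *
foot('w13')"
```

```text
foot plane [ 2.000000e-03 -4.700000e-03  1.978451e+02] 3740 3481 [[ -8.3 -30.7 196.5]
 [ 30.9  29.8 199.4]]
```

```bash
C="python3 -m crank"
$C '[[0,0.01,0.2,0,0,0,1],[0,0.01,0.35,0,0,0,1],[0,0.01,0.42,0,0,0,1],[0,0.01,0.42,0,0,0,1],[0,0.01,0.42,0,0,0,1],[0,0.01,0.42,0,0,0,1]]'
```

```text
time_s: 33.3
eef_pos: [546.7, 32.5, 299.5]
ee_rot: [0.001, 0.197, 0.98, 0.0]
force: [-0.1, -0.2, -4.7]
grip_width: 0.341
grip_force: 110.1
```

```bash
C="python3 -m crank"
$C '[[0,0,0.04,0,0,0,1],[0,0,0.08,0,0,0,1],[0,0,0.11,0,0,0,1],[0,0,0.14,0,0,0,1],[0,0,0.17,0,0,0,1],[0,0,0.2,0,0,0,1],[0,0,0.2,0,0,0,1],[0,0,0.2,0,0,0,1]]'
$C '[[0,0,0.01,0,0,0,1],[0,0,0.02,0,0,0,1],[0,0,0.025,0,0,0,1],[0,0,0.025,0,0,0,1]]'
```

```text
time_s: 34.1
eef_pos: [546.6, 32.6, 279.1]
ee_rot: [0.0, 0.196, 0.981, -0.0]
force: [-1.1, -0.3, 5.1]
grip_width: 0.342
grip_force: 111.2
time_s: 34.5
eef_pos: [546.7, 32.6, 277.4]
ee_rot: [0.001, 0.196, 0.981, -0.0]
force: [-4.4, -0.8, 12.7]
grip_width: 0.339
grip_force: 112.1
```

```bash
C="python3 -m crank"
$C '[[0,0,0.006,0,0,0,1],[0,0,0.012,0,0,0,1],[0,0,0.012,0,0,0,1]]'
$C '[[0,0,0.006,0,0,0,1],[0,0,0.012,0,0,0,1],[0,0,0.012,0,0,0,1]]'
```

```text
time_s: 34.8
eef_pos: [546.7, 32.6, 277.3]
ee_rot: [0.001, 0.196, 0.981, -0.0]
force: [-6.9, -0.2, 21.0]
grip_width: 0.337
grip_force: 113.4
time_s: 35.1
eef_pos: [546.8, 32.6, 277.2]
ee_rot: [0.002, 0.196, 0.981, -0.0]
force: [-10.5, -0.0, 29.5]
grip_width: 0.345
grip_force: 114.5
```

```bash
C="python3 -m crank"
$C '[[0,0,-0.02,0,0,0,1],[0,0,-0.05,0,0,0,1],[0,0,-0.2,0,0,0,1],[0,0,-0.5,0,0,0,1],[0,0,-0.5,0,0,0,1]]' | tail -4
$C '[[0.3,-0.1,0,0,0,0,1],[0.6,-0.2,0,0,0,0,1],[0.8,-0.27,0,0,0,0,1],[0.8,-0.27,0,0,0,0,1],[0.8,-0.27,0,0,0,0,1],[0.8,-0.27,0,0,0,0,1]]'
python3 - <<'E'
from h import *
shot("wrist","w14"); foot("w14")
go(462.2,38.5,299,np.deg2rad(67.4))
im,d,i=load("w14"); P=cloud(d,i); H,S,V=hsv(im); z=P[...,2]; x,y=P[...,0],P[...,1]
im,d,i=shot("side","si1"); P=cloud(d,i); z=P[...,2]; x,y=P[...,0],P[...,1]
rep(P,(z>58)&(z<76)&(abs(x-546)<50)&(abs(y-35)<45),"b top",100)
E
```

```text
ee_rot: [0.003, 0.197, 0.98, 0.0]
force: [0.5, -0.3, -4.7]
grip_width: 0.337
grip_force: 110.3
time_s: 36.2
eef_pos: [462.9, 38.4, 323.1]
ee_rot: [-0.0, 0.197, 0.98, 0.0]
force: [0.6, -0.4, -5.1]
grip_width: 0.335
grip_force: 110.1
foot plane [-0.000000e+00 -3.700000e-03  1.978993e+02] 3633 3472 [[ -8.4 -30.8 196.5]
 [ 30.6  29.6 199.4]]
shift [ 0.0065 -0.0019  0.2421] turn [-0.     -0.0003 -0.0016] t 36.2
b top [544.7  31.7] [58.4 57.9] 65.64 z [59.51 67.8  70.3 ] 228
```

Tamper still level. Pressing cap a.

```bash
C="python3 -m crank"
$C '[[0.006,0,0.12,0,0,0,1],[0.006,0,0.24,0,0,0,1],[0.006,0,0.28,0,0,0,1],[0.006,0,0.32,0,0,0,1],[0.006,0,0.36,0,0,0,1],[0.006,0,0.39,0,0,0,1],[0.006,0,0.42,0,0,0,1],[0.006,0,0.44,0,0,0,1],[0.006,0,0.455,0,0,0,1],[0.006,0,0.455,0,0,0,1]]'
$C '[[0,0,0.006,0,0,0,1],[0,0,0.012,0,0,0,1],[0,0,0.012,0,0,0,1]]'
```

```text
time_s: 37.3
eef_pos: [461.9, 38.7, 278.9]
ee_rot: [0.001, 0.196, 0.981, -0.0]
force: [-2.2, -0.5, 4.2]
grip_width: 0.338
grip_force: 111.5
time_s: 37.6
eef_pos: [461.9, 38.7, 277.8]
ee_rot: [0.001, 0.196, 0.981, -0.0]
force: [-3.7, -0.3, 7.0]
grip_width: 0.336
grip_force: 111.5
```

```bash
C="python3 -m crank"
$C '[[0,0,0.01,0,0,0,1],[0,0,0.02,0,0,0,1],[0,0,0.02,0,0,0,1]]'
$C '[[0,0,0.01,0,0,0,1],[0,0,0.015,0,0,0,1],[0,0,0.015,0,0,0,1]]'
```

```text
time_s: 37.9
eef_pos: [462.1, 38.7, 277.2]
ee_rot: [0.001, 0.196, 0.981, -0.0]
force: [-7.9, -0.4, 22.8]
grip_width: 0.342
grip_force: 114.1
time_s: 38.2
eef_pos: [462.2, 38.7, 277.0]
ee_rot: [0.002, 0.196, 0.981, -0.0]
force: [-12.9, 0.9, 38.1]
grip_width: 0.335
grip_force: 115.8
```

```bash
C="python3 -m crank"
$C '[[0,0,-0.03,0,0,0,1],[0,0,-0.06,0,0,0,1],[0,0,-0.3,0,0,0,1],[0,0,-0.68,0,0,0,1],[0,0,-0.68,0,0,0,1],[0,0,-0.68,0,0,0,1]]' | tail -4
$C '[[-0.1,-0.35,0,0,0,0,1],[-0.2,-0.7,0,0,0,0,1],[-0.2,-0.9,0,0,0,0,1],[-0.2,-0.9,0,0,0,0,1],[-0.2,-0.9,0,0,0,0,1]]'
python3 - <<'E'
from h import *
from scipy.optimize import least_squares
shot("wrist","w15"); foot("w15")
for f in ("w15","scene"):
    im,d,i=load(f) if f!="scene" else shot("scene","sc7")
    P=cloud(d,i); H,S,V=hsv(im); z=P[...,2]; x,y=P[...,0],P[...,1]
    for n,(cx,cy) in dict(a=(462.4,38.8),b=(547.1,33.2)).items():
        for w,r0,r1,lo,hi in(("cap",0,26,55,85),("plate",32,38,34,62)):
            if f=="scene": cx_,cy_=cx+2,cy+2.5
            else: cx_,cy_=cx,cy
            r=np.hypot(x-cx_,y-cy_); m=(r>=r0)&(r<r1)&(z>lo)&(z<hi); q=P[m]
            if len(q)<30: print(f,n,w,len(q)); continue
            k=np.array([0,0,np.median(q[:,2])]); q=q-[cx,cy,0]
            for t in(4,3,3,3):
                g=q[abs(q[:,2]-q[:,:2]@k[:2]-k[2])<t]; k=np.linalg.lstsq(np.c_[g[:,:2],np.ones(len(g))],g[:,2],rcond=None)[0]
            print(f,n,w,k.round(3),len(g),len(q))
for f,(cx,cy) in dict(w1=(511,-392),sc0=(513,-390),si0=(511,-391)).items():
    im,d,i=load(f); P=cloud(d,i); H,S,V=hsv(im); z=P[...,2]
    m=(H>24)&(H<34)&(S>150)&(abs(P[...,0]-cx)<80)&(abs(P[...,1]-cy)<80)
    c=max(cv2.findContours(m.astype(np.uint8),0,cv2.CHAIN_APPROX_NONE)[0],key=len)[:,0]
    p=onz(c,3,i)[:,:2]
    r=least_squares(lambda v:np.hypot(*(p-v[:2]).T)-v[2],[cx,cy,60],loss="soft_l1"); print(f,"pad",r.x.round(1))
go(511,-391,340,np.deg2rad(67.4))
E
```

```text
ee_rot: [0.0, 0.197, 0.98, 0.0]
force: [-0.4, -0.4, -4.8]
grip_width: 0.334
grip_force: 110.5
time_s: 39.3
eef_pos: [445.3, -52.0, 340.2]
ee_rot: [-0.001, 0.197, 0.98, 0.0]
force: [0.3, 0.1, -3.6]
grip_width: 0.336
grip_force: 111.1
foot plane [-1.800000e-03 -3.200000e-03  1.981209e+02] 3746 3482 [[ -8.2 -31.3 196.6]
 [ 30.8  29.3 199.6]]
w15 a cap [-4.0000e-03  2.0000e-03  6.5987e+01] 2598 2598
w15 a plate [-7.0000e-03  1.0000e-03  4.1779e+01] 907 907
w15 b cap [-2.0000e-03 -2.0000e-03  6.5904e+01] 1947 1947
w15 b plate [-5.0000e-03  1.0000e-03  4.1668e+01] 681 681
scene a cap [-3.0000e-03 -2.0000e-03  6.5958e+01] 216 232
scene a plate [-1.7000e-02 -4.0000e-03  4.1601e+01] 81 89
scene b cap [ 1.1000e-02 -5.0000e-03  6.5792e+01] 250 262
scene b plate [-1.0000e-02  1.0000e-03  4.1841e+01] 103 110
w1 pad [ 511.  -390.9   56.9]
sc0 pad [ 515.5 -388.9   57. ]
si0 pad [ 510.5 -392.7   56.7]
shift [-1.9105 -2.8831  0.0041] turn [ 0.0003 -0.0018 -0.0006] t 39.4
```

```bash
C="python3 -m crank"
$C '[[-0.1,-0.15,0,0,0,0,1],[-0.28,-0.43,0,0,0,0,1],[-0.478,-0.72,0,0,0,0,1]]' >/dev/null
$C '[[-0.2,-0.3,0,0,0,0,1],[-0.36,-0.55,0,0,0,0,1],[-0.478,-0.72,0,0,0,0,1]]' >/dev/null
$C '[[-0.2,-0.3,0,0,0,0,1],[-0.36,-0.55,0,0,0,0,1],[-0.478,-0.72,0,0,0,0,1]]' >/dev/null
$C '[[-0.2,-0.3,0,0,0,0,1],[-0.36,-0.55,0,0,0,0,1],[-0.478,-0.72,0,0,0,0,1],[-0.478,-0.72,0,0,0,0,1],[-0.478,-0.72,0.2,0,0,0,1],[-0.478,-0.72,0.4,0,0,0,1],[-0.478,-0.72,0.4,0,0,0,1],[-0.478,-0.72,0.4,0,0,0,1]]'
python3 - <<'E'
from h import *
shot("wrist","w16"); foot("w16")
go(511,-391,217,np.deg2rad(67.4))
E
```

```text
time_s: 41.1
eef_pos: [511.5, -390.6, 301.7]
ee_rot: [-0.0, 0.196, 0.981, 0.0]
force: [-0.5, -1.4, -4.5]
grip_width: 0.339
grip_force: 110.9
foot plane [-1.400000e-03 -3.700000e-03  1.986782e+02] 3548 3471 [[ -7.9 -30.3 197.1]
 [ 31.   30.  200.1]]
shift [ 0.0047 -0.0026  0.8553] turn [-0.0006  0.0015 -0.0003] t 41.1
```

```bash
C="python3 -m crank"
$C '[[0,0,0.3,0,0,0,1],[0,0,0.6,0,0,0,1],[0,0,0.75,0,0,0,1],[0,0,0.82,0,0,0,1],[0,0,0.84,0,0,0,1],[0,0,0.84,0,0,0,1],[0,0,0.84,0,0,0,1]]'
$C '[[0,0,0.01,0,0,0,1],[0,0,0.02,0,0,0,1],[0,0,0.02,0,0,0,1]]'
```

```text
time_s: 41.85
eef_pos: [511.2, -391.6, 218.9]
ee_rot: [0.001, 0.196, 0.981, -0.001]
force: [1.0, -0.2, -3.7]
grip_width: 0.339
grip_force: 111.2
time_s: 42.15
eef_pos: [511.0, -391.4, 215.5]
ee_rot: [0.0, 0.197, 0.98, 0.0]
force: [-0.4, 1.1, -4.1]
grip_width: 0.341
grip_force: 111.2
```

```bash
C="python3 -m crank"
$C '[[0,0,0.006,0,0,0,1],[0,0,0.01,0,0,0,1],[0,0,0.01,0,0,0,1]]'
```

```text
time_s: 42.45
eef_pos: [511.0, -391.4, 214.8]
ee_rot: [0.0, 0.196, 0.981, -0.0]
force: [-0.6, 1.2, -1.2]
grip_width: 0.336
grip_force: 112.0
```

```bash
C="python3 -m crank"
$C '[[0,0,0,0,0,0,0.6],[0,0,0,0,0,0,0.5],[0,0,0,0,0,0,0.3],[0,0,0,0,0,0,0.1],[0,0,0,0,0,0,0],[0,0,0,0,0,0,0],[0,0,0,0,0,0,0],[0,0,-0.2,0,0,0,0],[0,0,-0.5,0,0,0,0],[0,0,-0.9,0,0,0,0],[0,0,-0.95,0,0,0,0],[0,0,-0.95,0,0,0,0]]'
$C '[[0,0,-0.3,0,0,0,0],[0,0,-0.5,0,0,0,0],[0,0,-0.5,0,0,0,0]]' >/dev/null
python3 - <<'E'
from h import *
im,d,i=shot("wrist","w17"); P=cloud(d,i); H,S,V=hsv(im); z=P[...,2]; x,y=P[...,0],P[...,1]
rep(P,((H<6)|(H>174))&(S>150)&(z>85)&(z<100),"redtop")
rep(P,(H>24)&(H<34)&(S>150)&(z<15),"yellow",200)
go(542,288.5,360,np.deg2rad(91.4))
E
```

```text
time_s: 43.65
eef_pos: [511.0, -391.4, 310.6]
ee_rot: [0.001, 0.196, 0.981, -0.001]
force: [0.3, 0.2, -0.7]
grip_width: 1.002
grip_force: 0.0
redtop [ 510.1 -391.4] [27.7 26.7] 67.36 z [91.2 92.6 93.9] 886
yellow [ 528.8 -398.1] [115.9  79.7] 71.64 z [1.7 2.8 4. ] 1681
shift [ 2.3338  6.3936 -0.011 ] turn [ 2.000e-04 -3.000e-04 -5.348e-01] t 44.0
```

```bash
C="python3 -m crank"
$C '[[0.17,0.45,0,0,0,0,0],[0.333,0.913,0,0,0,0,0],[0.333,0.913,0,0,0,0,0]]' >/dev/null
$C '[[0.17,0.45,0,0,0,0,0],[0.333,0.913,0,0,0,0,0],[0.333,0.913,0,0,0,0,0]]' >/dev/null
$C '[[0.17,0.45,0,0,0,0,0],[0.333,0.913,0,0,0,0,0],[0.333,0.913,0,0,0,0,0]]' >/dev/null
$C '[[0.17,0.45,0,0,0,0,0],[0.333,0.913,0,0,0,0,0],[0.333,0.913,0,0,0,0,0]]' >/dev/null
$C '[[0.17,0.45,0,0,0,0,0],[0.333,0.913,0,0,0,0,0],[0.333,0.913,0,0,0,0,0]]' >/dev/null
$C '[[0.17,0.45,0,0,0,0,0],[0.333,0.913,0,0,0,0,0],[0.333,0.913,0,0,0,0,0]]' >/dev/null
$C '[[0.17,0.45,0,0,0,-0.2,0],[0.333,0.913,0,0,0,-0.4,0],[0.333,0.913,0,0,0,-0.535,0],[0.333,0.913,0,0,0,-0.535,0],[0.333,0.913,0,0,0,-0.535,0],[0.333,0.913,0,0,0,-0.535,0]]'
python3 - <<'E'
from h import *
im,d,i=shot("wrist","w18"); P=cloud(d,i); H,S,V=hsv(im); z=P[...,2]; x,y=P[...,0],P[...,1]
rep(P,(S>140)&(H<25)&(z>70)&(z<90)&(y>200),"orange",300)
rep(P,(H>5)&(H<25)&(S>50)&(z>28)&(z<46)&(y>200),"rim",300)
print(status.sense()["joints"].round(2))
go(542,288.5,221.5,np.deg2rad(91.4))
E
```

```text
time_s: 46.4
eef_pos: [542.7, 286.6, 359.2]
ee_rot: [-0.0, -0.01, 1.0, -0.0]
force: [0.2, -0.6, 0.7]
grip_width: 1.0
grip_force: 0.0
orange [542.9 287.7] [153.8  20. ] 1.45 z [78.7 80.6 81.8] 3405
rim [543.3 287.9] [253.  145.9] 1.41 z [30.  36.6 38. ] 6699
rim [638.6 576.2] [202.6   3.6] 5.68 z [28.9 36.1 44.8] 1716
[ 0.3   0.54  1.28 -0.    1.32 -1.3 ]
shift [0.0054 0.0173 1.3784] turn [-0.0004 -0.0004 -0.0044] t 46.5
```

```bash
C="python3 -m crank"
$C '[[0,0,0.4,0,0,-0.004,0],[0,0,0.8,0,0,-0.004,0],[0,0,0.9,0,0,-0.004,0],[0,0,0.9,0,0,-0.004,0],[0,0,0.9,0,0,-0.004,0]]'
python3 -c "
from h import *
go(543,287.8,222,np.deg2rad(91.4))"
```

```text
time_s: 46.95
eef_pos: [542.7, 288.0, 271.5]
ee_rot: [0.001, -0.014, 1.0, 0.0]
force: [0.5, 0.1, -0.0]
grip_width: 1.001
grip_force: 0.0
shift [-0.0013 -0.0029  0.4951] turn [0.001  0.0036 0.0033] t 47.0
```

```bash
C="python3 -m crank"
$C '[[0,0,0.25,0,0,0,0],[0,0,0.45,0,0,0,0],[0,0,0.49,0,0,0,0],[0,0,0.49,0,0,0,0],[0,0,0.49,0,0,0,0.5],[0,0,0.49,0,0,0,0.8],[0,0,0.49,0,0,0,1],[0,0,0.49,0,0,0,1],[0,0,0.49,0,0,0,1],[0,0,0.49,0,0,0,1],[0,0,0.49,0,0,0,1],[0,0,0.49,0,0,0,1]]' 110
$C '[[0,0,0,0,0,0,1],[0,0,0,0,0,0,1],[0,0,-0.1,0,0,0,1],[0,0,-0.3,0,0,0,1],[0,0,-0.6,0,0,0,1],[0,0,-0.8,0,0,0,1],[0,0,-1,0,0,0,1],[0,0,-1,0,0,0,1],[0,0,-1,0,0,0,1]]'
$C '[[0,0,-0.2,0,0,0,1],[0,0,-0.3,0,0,0,1],[0,0,-0.3,0,0,0,1],[0,0,-0.3,0,0,0,1]]'
python3 - <<'E'
from h import *
im,d,i=shot("scene","sc8"); P=cloud(d,i); H,S,V=hsv(im); z=P[...,2]; x,y=P[...,0],P[...,1]
rep(P,(H>5)&(H<25)&(S>90)&(z>150)&(z<175)&(y>0),"tray")
go(541.4,-192.1,354,np.deg2rad(92.1))
E
```

```text
time_s: 48.15
eef_pos: [542.3, 288.2, 221.1]
ee_rot: [0.0, -0.014, 1.0, 0.0]
force: [-1.7, 0.7, 5.7]
grip_width: 0.216
grip_force: 108.3
time_s: 49.05
eef_pos: [541.9, 288.0, 319.6]
ee_rot: [-0.001, -0.014, 1.0, -0.0]
force: [-0.1, 0.1, -4.3]
grip_width: 0.216
grip_force: 107.9
time_s: 49.45
eef_pos: [542.0, 288.1, 349.4]
ee_rot: [-0.001, -0.014, 1.0, -0.0]
force: [-1.1, 0.3, -4.7]
grip_width: 0.213
grip_force: 107.8
tray [543.9 289.1] [254.2 148. ] 1.31 z [152.4 164.  167. ] 1254
shift [ 0.1397 -4.8001 -0.0449] turn [-0.0006 -0.0023 -0.0113] t 49.5
```

```bash
C="python3 -m crank"
$C '[[0.01,-0.2,0,0,0,0,1],[0.02,-0.5,0,0,0,0,1],[0.03,-0.96,0,0,0,0,1]]' >/dev/null
$C '[[0.01,-0.3,0,0,0,0,1],[0.02,-0.6,0,0,0,0,1],[0.03,-0.96,0,0,0,0,1]]' >/dev/null
$C '[[0.01,-0.3,0,0,0,0,1],[0.02,-0.6,0,0,0,0,1],[0.03,-0.96,0,0,0,0,1]]' >/dev/null
$C '[[0.01,-0.3,0,0,0,0,1],[0.02,-0.6,0,0,0,0,1],[0.03,-0.96,0,0,0,0,1]]' >/dev/null
$C '[[0.01,-0.3,0,0,0,-0.015,1],[0.02,-0.6,0,0,0,-0.015,1],[0.03,-0.85,0,0,0,-0.015,1],[0.03,-0.96,0,0,0,-0.015,1],[0.03,-0.96,0,0,0,-0.015,1],[0.03,-0.96,0,0,0,-0.015,1]]'
python3 - <<'E'
from h import *
im,d,i=shot("scene","sc9"); P=cloud(d,i); H,S,V=hsv(im); z=P[...,2]; x,y=P[...,0],P[...,1]
rep(P,(H>5)&(H<25)&(S>90)&(z>150)&(z<175)&(y<-50),"tray (scene bias +2 +2.5)")
go(540.7,-192.1,275,np.deg2rad(92.1))
E
```

```text
time_s: 51.3
eef_pos: [540.5, -191.3, 350.1]
ee_rot: [-0.0, -0.02, 1.0, 0.0]
force: [-0.6, -0.0, -3.5]
grip_width: 0.219
grip_force: 108.3
tray (scene bias +2 +2.5) [ 541.9 -190.3] [255.5 148.2] 2.49 z [151.3 163.5 167. ] 1127
shift [-0.0014 -0.0116  0.7522] turn [ 0.0009 -0.0006  0.0049] t 51.4
```

```bash
C="python3 -m crank"
$C '[[0,-0.005,0.2,0,0,0.005,1],[0,-0.005,0.4,0,0,0.005,1],[0,-0.005,0.6,0,0,0.005,1],[0,-0.005,0.72,0,0,0.005,1],[0,-0.005,0.75,0,0,0.005,1],[0,-0.005,0.75,0,0,0.005,1],[0,-0.005,0.75,0,0,0.005,1]]'
python3 -c "
from h import *
go(540.7,-192.1,254,np.deg2rad(92.1))"
```

```text
time_s: 52.05
eef_pos: [540.8, -192.5, 276.5]
ee_rot: [0.001, -0.018, 1.0, -0.0]
force: [-0.7, 0.7, -4.4]
grip_width: 0.221
grip_force: 108.3
shift [0.0007 0.0042 0.225 ] turn [-0.0012  0.0019 -0.001 ] t 52.0
```

```bash
C="python3 -m crank"
$C '[[0,0.003,0.06,0,0,0,1],[0,0.003,0.12,0,0,0,1],[0,0.003,0.16,0,0,0,1],[0,0.003,0.19,0,0,0,1],[0,0.003,0.21,0,0,0,1],[0,0.003,0.21,0,0,0,1],[0,0.003,0.21,0,0,0,1]]'
```

```text
time_s: 52.75
eef_pos: [540.5, -192.3, 254.6]
ee_rot: [0.0, -0.018, 1.0, -0.0]
force: [0.3, -0.3, -3.9]
grip_width: 0.22
grip_force: 108.5
```

Still free; about 0.5 mm to go.

```bash
C="python3 -m crank"
$C '[[0,0,0.006,0,0,0,1],[0,0,0.012,0,0,0,1],[0,0,0.012,0,0,0,1]]'
$C '[[0,0,0,0,0,0,0.7],[0,0,0,0,0,0,0.6],[0,0,0,0,0,0,0.4],[0,0,0,0,0,0,0.2],[0,0,0,0,0,0,0],[0,0,0,0,0,0,0],[0,0,0,0,0,0,0],[0,0,-0.2,0,0,0,0],[0,0,-0.5,0,0,0,0],[0,0,-0.9,0,0,0,0],[0,0,-0.9,0,0,0,0]]'
$C '[[0.1,0,-0.4,0,0,0,0],[0.2,0,-0.8,0,0,0,0],[0.2,0,-0.8,0,0,0,0],[0.2,0,-0.8,0,0,0,0]]'
python3 - <<'E'
from h import *
im,d,i=shot("wrist","w20"); P=cloud(d,i); H,S,V=hsv(im); z=P[...,2]; x,y=P[...,0],P[...,1]
rep(P,(H>5)&(H<25)&(S>50)&(z>58)&(z<76)&(y<-50),"rim (w1: 541.6 -192.1 2.14 z 69.7)",300)
rep(P,(S>150)&(H<25)&(z>105)&(abs(y+190)<60),"bar (w1: 541 -192.4 z 113.6)",100)
rep(P,((H<6)|(H>174))&(S>150)&(z>88)&(z<100),"redtop")
im,d,i=shot("scene","sc20"); P=cloud(d,i); H,S,V=hsv(im); z=P[...,2]; x,y=P[...,0],P[...,1]
rep(P,(z>55)&(z<80)&(x>400)&(x<600)&(abs(y-33)<50)&(V<90),"cap",100)
E
```

```text
time_s: 53.05
eef_pos: [540.5, -192.3, 254.1]
ee_rot: [0.0, -0.018, 1.0, -0.0]
force: [-3.7, 1.1, 5.0]
grip_width: 0.221
grip_force: 109.5
time_s: 54.15
eef_pos: [541.0, -192.5, 348.5]
ee_rot: [0.004, -0.018, 1.0, -0.003]
force: [-0.1, -0.5, -0.1]
grip_width: 0.997
grip_force: 0.0
time_s: 54.55
eef_pos: [520.4, -193.0, 423.4]
ee_rot: [0.0, -0.018, 1.0, -0.0]
force: [-0.3, -0.6, -0.8]
grip_width: 0.998
grip_force: 0.0
rim (w1: 541.6 -192.1 2.14 z 69.7) [ 541.2 -193.5] [251.5 146.5] 1.99 z [60.7 69.6 70.9] 5529
bar (w1: 541 -192.4 z 113.6) [ 540.7 -193.5] [153.   19.9] 2.16 z [111.8 113.6 114.8] 2591
redtop [ 510.6 -390.5] [29.2 28.4] 67.54 z [89.5 92.6 93.9] 724
cap [465.7  40.2] [58.7 55.1] 16.83 z [56.725 65.    68.27 ] 134
cap [549.9  35.6] [56.7 55.5] 17.88 z [58.745 64.95  67.955] 150
cap [548.3  34.9] [30.7 29. ] 15.97 z [63.71 66.   68.48] 103
```

View pics/sc20.png

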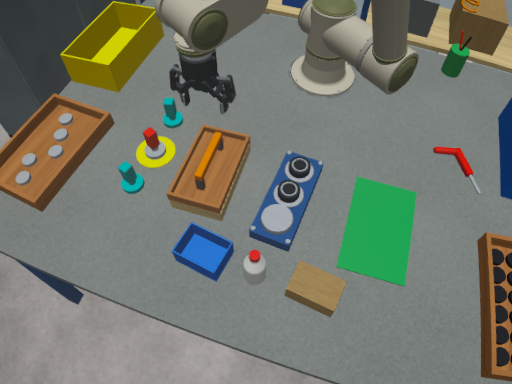

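The final picture shows the tray nested on the pile at (209,165) and both caps pressed at (300,168) and (289,193). The tamper stands on its pad at (153,143), and the bin, bottle and carton are where they were.

```bash
python3 -c "
from rig import ticket
print(ticket.finish_job())"
```

```text
the job is handed in; nothing more can be done
None
```

The job is done and handed in at about 55 s: only two caps were present, and both are loaded and pressed fully down and level on plates a and b. The tamper stands upright on its yellow pad, and the upper tray is nested back on the empty lower tray.

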